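# Fasten the last stud of the filter cover

## Robot

A 7-joint arm with a two-finger parallel gripper is mounted at the origin on the work surface. World frame = base frame: x ahead of the robot, y to its left, z up, the work surface at z = 0. Lengths are in m, angles in rad, forces in N, time in s.
With the tool pointing down it reaches from about 0.4 to 0.875 m from the base axis. Payload 19.3 kg.
Tool frame: the origin (TCP) lies at the very end of the fingers, on their centre line; the grasp point (between the pads) lies 19 mm behind it; y points along the fingers, x is the direction in which the jaws open and shut, and the axes are right-handed (so a half turn about y gives the same grasp; the last joint's range is limited). The gripper opens to 85 mm and grips with 20 to 120 N. Pads are 22 mm wide; open, the fingers measure 114 mm over their backs; the gripper's body (76 mm by 85 mm) begins 54 mm behind the grasp point. The pads swing forward as they close: fully open they stand 13 mm farther back than shut.
Start: joints at [1.119, 0.521, -0.036, 1.599, 0.021, 1.021, -0.113], TCP at [0.233, -0.58, 0.231] pointing down, gripper open.
Joint ranges: [-2.91, 2.91], [-0.3, 2.13], [-1.5, 1.42], [0.17, 2.43], [-1.26, 4.41], [0.16, 1.93], [-2.52, 2.52]. Speed limits (rad/s): [1.89, 1.89, 2.39, 2.39, 3.01, 3.01, 3.01].

## Interface

Orientations are given as [roll, pitch, yaw] about the fixed x, y, z axes, in that order (R = Rz(yaw) Ry(pitch) Rx(roll)).
In Python, from workcell import bot gives the robot as it stands. The module is installed in compiled form; this text tells all that it offers.
- The arm moves only by the shell command python3 -m crank 'ROWS' [FORCE]. ROWS is JSON, a list of rows, each an object of numbers: "hand": the closure, from 0 (fully open) to 1 (shut); "dx", "dy", "dz": the shift along the tool's x, y, z in mm; "yaw": the turn about the tool's y in rad. In form: [{"hand": .., "dx": .., "dy": .., "dz": .., "yaw": ..}, ...]. A call has 1 to 12 rows; each row is the pose to reach, as a shift and turn from the pose commanded when the call began, along the tool's axes at that moment; what a row does not reach only later rows make up. A row lasts 1/12 s, in which the tool goes at most 41.7 mm and 7.16 degrees, less where a joint would pass 70% of its speed; a pose out of reach is approached as far as the arm can. A call with a gripper value outside its range is refused whole. The fingers move at their own pace and stop on an object; FORCE is the grip in N (left out, the last holds). Time passes only in rows, so rows that repeat a pose let the fingers close. It gives the time, the measured TCP pose, the force and the opening at its end, in the units of the state.
- bot.observe(): the state, without advancing time (a new reading comes with each control period).
- bot.grab_frame(name): name is "scene" or "top" or "wrist"; returns the picture (384x512x3 uint8, red, green, blue); there is no depth.
- bot.camera_info(name): a dict with "fx", "fy", "cx", "cy" (pixels), "dist" ([k1, k2, p1, p2, k3] as OpenCV has them; the pictures are not rectified), "rvec" (rotation vector, rad) and "tvec" (3), from world to camera coordinates, as OpenCV has them. Camera axes: x right, y down, z forward; pixel columns grow to the right and rows downward; lengths in m; the calibration is good to about 2 mm. A picture is of the moment at which its call begins: read the wrist's pose just before it. camera_info takes no time and is no camera call; for the wrist camera it gives the pose at the moment of the call.
- bot.job_done(): hands the job in, once; it reports no verdict.
The state is a dict: "clock": time; "qpos": joint angles; "qd": joint speeds; "joint_efforts": joint torques, N m; "position": TCP position; "tool_rot": TCP orientation; "force": force on the tool from outside, world axes, zero at the start; "moment": the same for the moment, N m; "grip_width": finger opening in m.
Only numpy, scipy, OpenCV 4.12 (cv2) and the standard library are available. Lean on these libraries where they do the work, as an engineer would, in place of code of your own. Each camera call takes 0.05 s, during which the arm holds its last target.

## Task

One of the three slotted quarter-turn studs on the filter box's cover still stands up out of its bezel. With the stud key from the wooden stand, press that stud and turn it clockwise until it drops into its catch, then push it fully home, flush with its bezel like the other two, without forcing it. Put the key back upright in its stand, and leave the other things where they are.

Things in the scene. Friction and masses are not known exactly. Their poses are not given: they have to be found in the camera images.
- filter_box: Grey sheet-steel fume-filter box with an aluminium cover plate, 246 x 306 x 100 mm high, fixed to the table at a changing place and yaw. Origin: centre of its underside. The three stud bezels stand on its cover, at three places that are swapped about.
- latch_a: Fastener that is still open: a dark round bezel ring, 54 mm outside, 38 mm inside, 10 mm high, fixed on the cover. Origin: on the stud's axis at the cover plate (the bezel's underside); z up.
- latch_b: Fastener already closed, fixed: same bezel (origin as latch_a) with the same stud head flush with the bezel's top. Nothing to do on it.
- latch_c: The other fastener already closed, as latch_b.
- stud_slot (a point): Centre of the top face of the raised stud's round steel head (34 mm across), on its axis; x along the slot, z up. The slot is closed at its ends: 26 mm long, 6 mm wide, 7 mm deep. The raised head's top stands 20 mm above the cover, 10 mm above the bezel. Pulling the key out while still twisting can drag the stud up again: ease the twist back a few degrees first.
- stud: The raised stud; origin on its axis 20 mm below stud_slot, x along the slot, z up. It slides down with 4 N friction and stays where left: 3 mm freely, then a hidden round cross bar lands on a sprung catch, which adds 3 N rising to 9 N over 2 mm more, then a solid stop (5 mm down). Let go there, it rises to under 4 mm down. It turns easily (under 0.3 N m), clockwise from above only.
- stud_home (a point): Where stud_slot comes to lie when the stud is home: centre of the bezel's top. Held 4 to 5 mm down and turned 25 to 95 degrees (where is not visible), the bar meets the catch's groove: over some 10 degrees the catch's push on the key vanishes. There it goes straight down to home, 10 mm in all, against its friction alone. Twisted on instead, it jams or rides out of the groove.
- key: Stud key, 0.12 kg, 80 mm tall. Origin: centre of the blade's lower edge; z up along the key, x along the blade. Flat steel blade 22 mm (x) by 3.5 mm (y), from z = 0 to 16 mm; round shank of 14 mm diameter from 14 to 30 mm; flange disc of 42 mm diameter from 30 to 34 mm; black handle block 34 mm (x) by 16 mm (y) from 34 to 80 mm, gripped from above across its 16 mm. It stands by its flange in key_stand, at any yaw.
- key_stand: Wooden stand, fixed, 80 x 80 mm, top 42 mm high (100 x 100 x 4 mm foot). Origin: centre of the underside. A round hole of 32 mm diameter, 38 mm deep, opens in the middle of the top; the key hangs in it, its flange on the stand's top and so its origin 12 mm above the stand's underside.
- tape: Bystander on the cover: cardboard tape roll, 52 mm across, 19 mm high. Origin: centre of the underside.
- tin: Bystander on the cover: small tin, 40 mm across, 45 mm high. Origin: centre of the underside.
- paint: Bystander: white paint bottle, 70 mm across, 170 mm high. Origin: centre of the underside.
- jar: Bystander: jar, 68 mm across, 90 mm high. Origin: centre of the underside.
- driver: Bystander: a screwdriver lying on the table, along its x. Not the key.
- brush: Bystander: a brush lying on the table, along its x.
- spool: Bystander: wooden spool, 56 mm across, 40 mm high. Origin: centre of the underside.
Things that resemble listed ones, but are neither listed nor needed, are in the scene too. Leave any green or turquoise look-alike of the key alone.

How it is judged:
On the way, in this order (a step that is already met when the one before it is completed fails the run):
1. the key presses the raised stud down onto its catch (more than 2.5 mm) (z of stud_slot in the frame of latch_a below 0.0175 m and contact force between key and stud above 1.5 N), for 0.1 s.
2. the stud has dropped into its catch and is home, flush within 1.8 mm (z of stud_slot in the frame of latch_a below 0.0118 m), for 0.2 s.
At the end, for the whole second after the job is handed in: The stud is home (head's top no more than 1.8 mm above the bezel's top), and the key stands at rest upright in its stand: within 10 mm of its middle, within 0.15 rad of vertical, its flange on the stand's top within some 5 mm (z of stud_slot in the frame of latch_a below 0.0118 m and horizontal distance between key and key_stand below 0.01 m and angle between key's own z axis and vertical below 0.15 rad and z of key in the frame of key_stand between 0.006 and 0.016 m and linear speed of key below 0.02 m/s); the robot touches nothing.
It fails at once if a bystander is moved by more than 40 mm (distance of any of tape, tin, paint, jar, driver, brush, spool from where it was at the start of the episode above 0.04 m).
It fails at once if the key forces the stud with more than 60 N (contact force between key and stud above 60 N).
It also fails if it takes over 61 s, if anything falls off the work surface, if the arm or the gripper's body presses on something with over 40 N, if the wrist force passes 120 N, or if a joint passes its speed limit or range.

## Working session

There is one attempt and no reset: what is moved stays moved. The work goes in short steps, Python scripts to look and compute and a shell command to move; the robot and the scene stay as the last step left them, time stands still between calls to the robot, and variables do not carry over. Pictures are saved under pics/ and viewed, and the job is handed in when it is done.

```bash
mkdir -p pics
cat > h.py <<'E'
import numpy as np, cv2
from workcell import bot
def snap(n,fn):
    ci=bot.camera_info(n); im=bot.grab_frame(n)
    cv2.imwrite(fn,im[:,:,::-1]); return im,ci
def ray(ci,uv):
    K=np.array([[ci['fx'],0,ci['cx']],[0,ci['fy'],ci['cy']],[0,0,1.]])
    p=cv2.undistortPoints(np.array([[uv]],float),K,np.array(ci['dist'],float))[0,0]
    R,_=cv2.Rodrigues(np.array(ci['rvec'],float)); t=np.array(ci['tvec'],float).ravel()
    d=R.T@np.array([p[0],p[1],1.]); return -R.T@t,d/np.linalg.norm(d)
def onz(ci,uv,z):
    o,d=ray(ci,uv); return o+d*(z-o[2])/d[2]
def tri(obs):
    A=np.zeros((3,3));b=np.zeros(3);rs=[ray(c,u) for c,u in obs]
    for o,d in rs:
        P=np.eye(3)-np.outer(d,d);A+=P;b+=P@o
    x=np.linalg.solve(A,b); return x,[np.linalg.norm((np.eye(3)-np.outer(d,d))@(x-o)) for o,d in rs]
def proj(ci,X):
    K=np.array([[ci['fx'],0,ci['cx']],[0,ci['fy'],ci['cy']],[0,0,1.]])
    return cv2.projectPoints(np.array(X,float).reshape(-1,1,3),np.array(ci['rvec'],float),np.array(ci['tvec'],float),K,np.array(ci['dist'],float))[0][:,0]
E
python3 - <<'E'
from h import *
import pickle
s=bot.observe(); print(s)
for n in ('scene','top','wrist'):
    im,ci=snap(n,f'pics/{n}0.png'); pickle.dump(ci,open(f'{n}0.pkl','wb')); R,_=cv2.Rodrigues(np.array(ci['rvec'],float)); print(n,ci['fx'],-R.T@np.array(ci['tvec'],float).ravel(), R.tolist())
E
```

```text
{'clock': 0.0, 'qpos': array([ 1.11878811,  0.52202773, -0.03628487,  1.59996089,  0.0212191 ,
        1.02108786, -0.11280237]), 'qd': array([ 6.37785644e-04, -5.21226305e-04,  2.13341697e-03,  2.48598716e-04,
        2.64356655e-04, -8.91518154e-05, -1.78692625e-03]), 'joint_efforts': array([ 1.00486392e-03, -9.27112913e+01,  1.98001117e+00, -3.69933879e+01,
        1.77643367e-02,  8.14588711e-03, -1.03775130e-05]), 'position': array([ 0.23269843, -0.57973099,  0.23073453]), 'tool_rot': array([-1.57091048e+00,  1.09286143e-03, -1.18902825e+00]), 'force': array([0.37206248, 0.04321672, 0.10510272]), 'moment': array([-0.00907195, -0.03153515,  0.03538602]), 'grip_width': 0.08537110454820394}
scene 419.006019031881 [1.16451465 0.71657337 0.95650431] [[-0.7376591117589641, 0.6750447933631307, -0.013174285267298719], [0.4681919949029824, 0.49736571949012764, -0.7303585400232092], [-0.4864722918602269, -0.544923726799812, -0.6829369233120011]]
top 415.3348183248314 [0.29806828 0.04905105 1.2617031 ] [[-0.08426762250508135, -0.9964218534273749, -0.006515965753207842], [-0.9717210869754417, 0.08362275318248658, -0.22082881215422956], [0.22058353729280894, -0.012277017656456349, -0.9752908170965494]]
wrist 272.54908840363834 [ 0.30470449 -0.55112017  0.37337368] [[0.37227559783516806, -0.9281222270001159, 0.0001049038296346283], [-0.8840252628879797, -0.35455360108356415, 0.3046162808099976], [-0.28268394689530324, -0.11349394568443802, -0.9524751495239502]]
```

View pics/scene0.png

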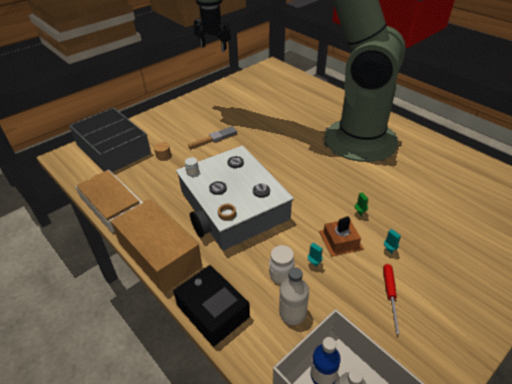

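View pics/top0.png

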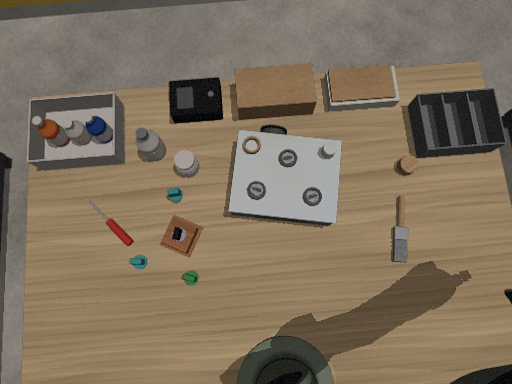

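View pics/wrist0.png

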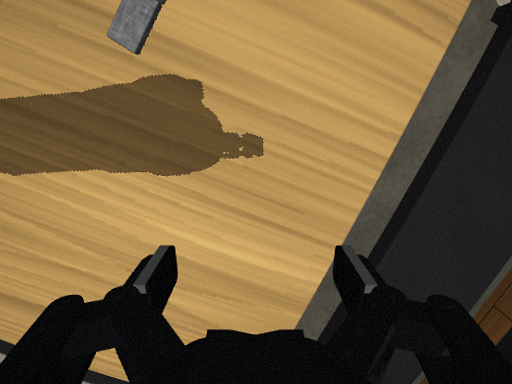

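The top view shows the wooden stand with the black key at about (180,235). The look-alikes are turquoise at (175,195) and (138,262), and green at (190,278). The three bezels are at (288,157), (256,190) and (312,196). Next I'll enlarge these areas.

Run:
```python
import cv2,numpy as np
t=cv2.imread('pics/top0.png');s=cv2.imread('pics/scene0.png')
r=lambda im,x,y,w,h,k:cv2.resize(im[y:y+h,x:x+w],(w*k,h*k),interpolation=cv2.INTER_CUBIC)
cv2.imwrite('pics/c1.png',r(t,225,125,125,100,6))
cv2.imwrite('pics/c2.png',r(s,175,145,125,100,6))
a=r(t,150,205,60,60,6);b=r(s,315,205,60,60,6)
cv2.imwrite('pics/c3.png',np.hstack([a,b]))
```

```text
(no output)
```

View pics/c1.png

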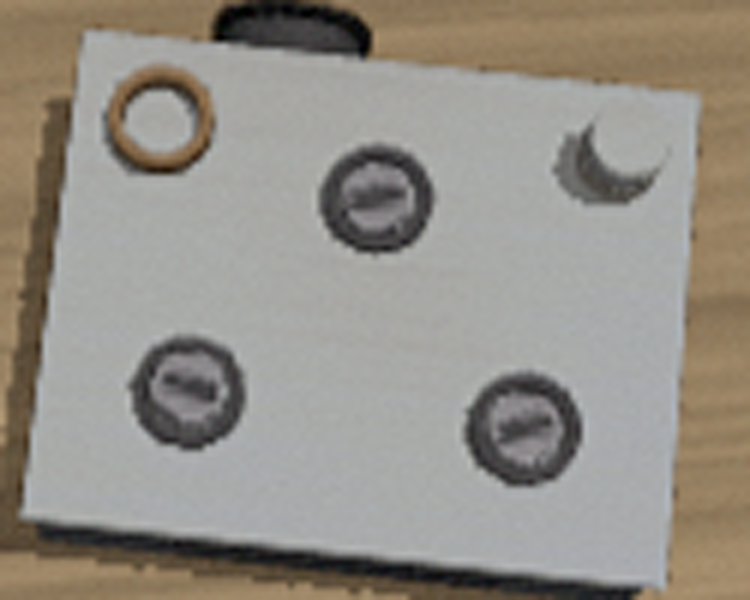

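View pics/c2.png

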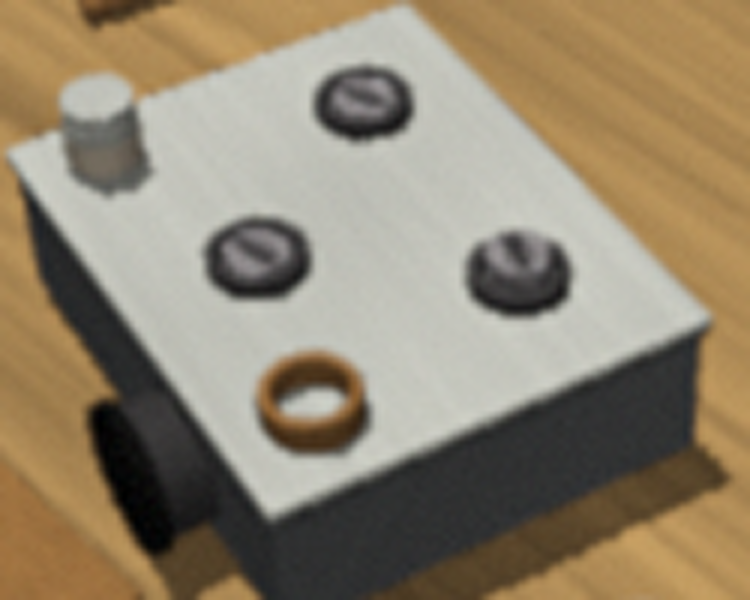

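View pics/c3.png

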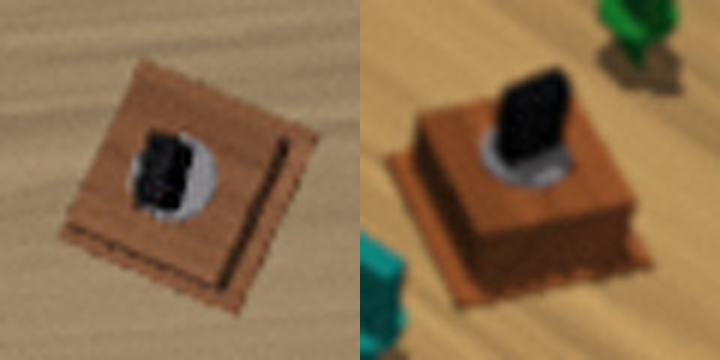

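The raised stud is the one at scene (261,190), which is top (256.5,190). Its silver head stands above the dark ring, and its slot angle differs from the two flush studs at top (288,157) and (312,196). The key is the black block in the wooden stand at top (178,234) and scene (345,226). It is neither green nor turquoise, so it fits the description.

Run:
```python
from h import *
import pickle
T=pickle.load(open('top0.pkl','rb'));S=pickle.load(open('scene0.pkl','rb'))
print('stud',tri([(T,(225+188/6,125+385/6)),(S,(175+521/6,145+255/6))]))
print('key top',tri([(T,(150+158/6,205+165/6)),(S,(315+180/6,205+85/6))]) if 0 else tri([(T,(150+164/6,205+172/6)),(S,(315+175/6,205+82/6))]))
print('flange(z.046)',onz(T,(150+176/6,205+176/6),.046),onz(S,(315+167/6,205+155/6),.046))
for n,uv in dict(tape=(225+160/6,125+118/6),tin=(328,151),jar=(186,162),spool=(407,165),brush=(400,230),driver=(120,232),paint=(150,145),turq=(175,195),green=(190,278),turq2=(138,262)).items(): print(n,onz(T,uv,.0))
W=pickle.load(open('wrist0.pkl','rb'))
from scipy.spatial.transform import Rotation as Ro
s=bot.observe();R=Ro.from_euler('xyz',s['tool_rot']).as_matrix();print(R)
Rc,_=cv2.Rodrigues(np.array(W['rvec'],float));c=-Rc.T@np.array(W['tvec'],float).ravel()
print('cam in tool',R.T@(c-s['position']),'cam axes in tool',R.T@Rc.T)
```

```text
stud (array([0.54579948, 0.03506812, 0.11745022]), [np.float64(0.0020177060731158087), np.float64(0.002017706073115777)])
key top (array([0.44341939, 0.26790198, 0.08823244]), [np.float64(0.0014401778229165582), np.float64(0.0014401778229166874)])
flange(z.046) [0.44706881 0.26878926 0.046     ] [0.44790347 0.27523868 0.046     ]
tape [0.71861116 0.03447143 0.        ]
tin [ 0.67672899 -0.20514961  0.        ]
jar [0.67932936 0.24601672 0.        ]
spool [ 0.60965105 -0.44757701  0.        ]
brush [ 0.40858693 -0.39267359  0.        ]
driver [0.47505526 0.45768646 0.        ]
paint [0.74573661 0.35825528 0.        ]
turq [0.57586884 0.28515016 0.        ]
green [0.32031195 0.25125658 0.        ]
turq2 [0.38016463 0.40478565 0.        ]
[[ 3.72571942e-01 -3.76717653e-04  9.28003236e-01]
 [-9.28002907e-01  7.84220854e-04  3.72572128e-01]
 [-8.68113987e-04 -9.99999622e-01 -5.74163907e-05]]
cam in tool [ 1.07786446e-04 -1.42496519e-01  7.74650428e-02] cam axes in tool [[ 9.99999476e-01 -6.00677887e-04  8.29461534e-04]
 [-9.72999384e-04 -3.04561186e-01  9.52492277e-01]
 [-3.19519260e-04 -9.52492584e-01 -3.04561611e-01]]
```

```bash
python3 -m crank '[{"hand":0,"dx":-454,"dy":0,"dz":520,"yaw":0},{"hand":0,"dx":-454,"dy":0,"dz":520,"yaw":0},{"hand":0,"dx":-454,"dy":0,"dz":520,"yaw":0},{"hand":0,"dx":-454,"dy":0,"dz":520,"yaw":0},{"hand":0,"dx":-454,"dy":0,"dz":520,"yaw":0},{"hand":0,"dx":-454,"dy":0,"dz":520,"yaw":0},{"hand":0,"dx":-454,"dy":0,"dz":520,"yaw":0},{"hand":0,"dx":-454,"dy":0,"dz":520,"yaw":0},{"hand":0,"dx":-454,"dy":0,"dz":520,"yaw":0},{"hand":0,"dx":-454,"dy":0,"dz":520,"yaw":0},{"hand":0,"dx":-454,"dy":0,"dz":520,"yaw":0},{"hand":0,"dx":-454,"dy":0,"dz":520,"yaw":0}]'
```

```text
clock: 1.15
position: [0.4603, -0.1325, 0.2314]
tool_rot: [-1.571, -0.0, -1.189]
force: [1.1, -1.1, 0.1]
grip_width: 0.0848
```

```bash
python3 -m crank '[{"hand":0,"dx":-110,"dy":0,"dz":130,"yaw":0},{"hand":0,"dx":-110,"dy":0,"dz":130,"yaw":0},{"hand":0,"dx":-110,"dy":0,"dz":130,"yaw":0},{"hand":0,"dx":-110,"dy":0,"dz":130,"yaw":0},{"hand":0,"dx":-110,"dy":0,"dz":130,"yaw":0},{"hand":0,"dx":-110,"dy":0,"dz":130,"yaw":0}]'
python3 - <<'E'
from h import *
import pickle
s=bot.observe();print(s['position'],s['qpos'],s['force'])
im,ci=snap('wrist','pics/w1.png');pickle.dump(ci,open('w1.pkl','wb'))
E
```

```text
clock: 1.65
position: [0.54, 0.0189, 0.2308]
tool_rot: [-1.571, 0.001, -1.185]
force: [-0.9, -0.5, -0.2]
grip_width: 0.0853
[0.54004177 0.01892007 0.23082575] [ 0.06464484  0.39852655 -0.27574274  1.81403957  0.12923041  0.94691459
 -1.45108309] [-0.92157912 -0.49671215 -0.1752092 ]
```

View pics/w1.png

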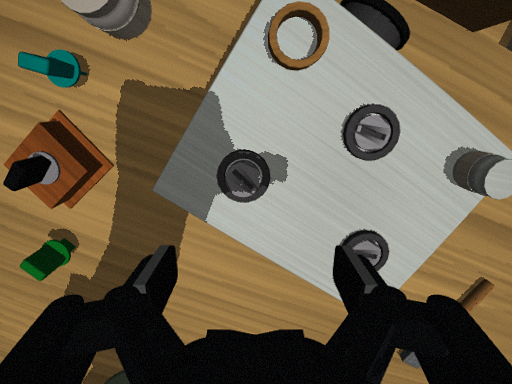

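```bash
python3 -m crank '[{"hand":0,"dx":-268,"dy":0,"dz":6,"yaw":0.1},{"hand":0,"dx":-268,"dy":0,"dz":6,"yaw":0.2},{"hand":0,"dx":-268,"dy":0,"dz":6,"yaw":0.3},{"hand":0,"dx":-268,"dy":0,"dz":6,"yaw":0.38},{"hand":0,"dx":-268,"dy":0,"dz":6,"yaw":0.38},{"hand":0,"dx":-268,"dy":0,"dz":6,"yaw":0.38},{"hand":0,"dx":-268,"dy":0,"dz":6,"yaw":0.38},{"hand":0,"dx":-268,"dy":0,"dz":6,"yaw":0.38},{"hand":0,"dx":-268,"dy":0,"dz":6,"yaw":0.38},{"hand":0,"dx":-268,"dy":0,"dz":6,"yaw":0.38}]'
python3 - <<'E'
from h import *
import pickle
s=bot.observe();print(s['position'],s['qpos'],s['force'])
im,ci=snap('wrist','pics/w2.png');pickle.dump(ci,open('w2.pkl','wb'))
a=cv2.imread('pics/w2.png');b=cv2.imread('pics/w1.png')
cv2.imwrite('pics/w2c.png',cv2.resize(a[60:260,130:380],None,fx=3,fy=3,interpolation=cv2.INTER_CUBIC))
cv2.imwrite('pics/w1c.png',cv2.resize(b[135:215,200:290],None,fx=7,fy=7,interpolation=cv2.INTER_CUBIC))
E
```

```text
clock: 2.53
position: [0.4458, 0.2652, 0.2313]
tool_rot: [-1.571, -0.001, -1.571]
force: [1.2, 0.3, 0.2]
grip_width: 0.0857
[0.44578664 0.26521794 0.23125898] [-0.43073184  0.36440491 -0.28401693  1.86690738  0.12599776  0.92798141
 -2.34378709] [1.20399913 0.32591069 0.18833895]
```

View pics/w2.png

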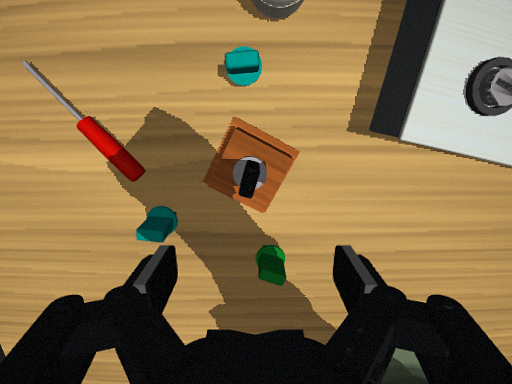

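View pics/w2c.png

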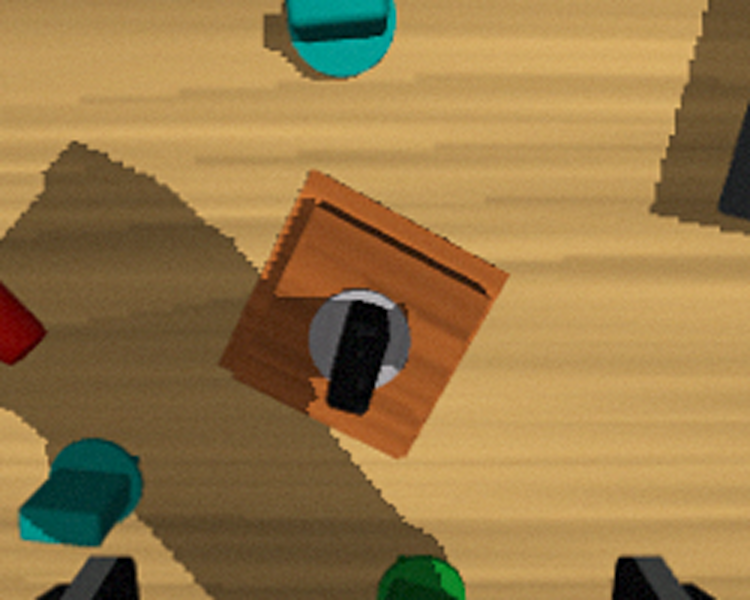

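View pics/w1c.png

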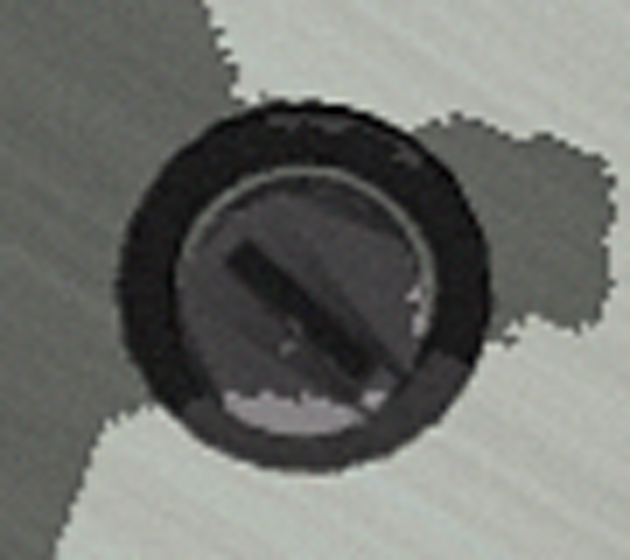

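```bash
cat > fitkey.py <<'E'
from h import *
import pickle
from scipy.optimize import minimize
V=[]
for n,win in (('w2',(222,130,280,215)),('w1',(0,140,70,205)),('top0',(168,222,190,245)),('scene0',(330,212,358,236))):
    im=cv2.imread(f'pics/{n}.png').astype(int); ci=pickle.load(open(f'{n}.pkl','rb'))
    x0,y0,x1,y1=win; m=np.zeros(im.shape[:2],np.uint8); m[y0:y1,x0:x1]=(im[y0:y1,x0:x1].max(2)<(45))
    k,l,st,_=cv2.connectedComponentsWithStats(m); j=1+np.argmax(st[1:,4]); m=(l==j).astype(np.uint8)
    print(n,st[j]); V.append((n,ci,m))
def hull(ci,p,zb,zt):
    x,y,a=p; c,s=np.cos(a),np.sin(a)
    P=[[x+c*u-s*v,y+s*u+c*v,z] for u in(-.017,.017) for v in(-.008,.008) for z in(zb,zt)]
    return cv2.convexHull(proj(ci,P).astype(np.float32))[:,0]
def iou(ci,m,p,zb,zt):
    h=hull(ci,p,zb,zt); k=8
    x0,y0=np.maximum(np.floor(np.minimum(h.min(0),np.argwhere(m)[:,::-1].min(0))).astype(int)-2,0);
    x1,y1=np.ceil(np.maximum(h.max(0),np.argwhere(m)[:,::-1].max(0))).astype(int)+3
    M=cv2.resize(m[y0:y1,x0:x1],None,fx=k,fy=k,interpolation=cv2.INTER_NEAREST); Q=np.zeros_like(M)
    cv2.fillConvexPoly(Q,np.round((h-[x0,y0]+.5)*k-.5).astype(np.int32),1)
    return (M&Q).sum()/max(1,(M|Q).sum())
def run(views,z=None,x0=(.446,.268,.0)):
    best=None
    for a in np.radians([-30,-15,0,15,30]):
        f=lambda q:-sum(iou(ci,m,(q[0]/100,q[1]/100,q[2]),.046 if z is None else q[3]/100-.046,.092 if z is None else q[3]/100) for _,ci,m in views)
        q0=[x0[0]*100,x0[1]*100,a]+([] if z is None else [9.2])
        S=[q0]+[[v+(.6 if i==j and j!=2 else .15 if i==j else 0) for i,v in enumerate(q0)] for j in range(len(q0))]
        r=minimize(f,q0,method='Nelder-Mead',options=dict(initial_simplex=S,xatol=.003,fatol=1e-4,maxiter=250))
        if best is None or r.fun<best.fun: best=r
    return best.x[:2]/100,np.degrees(best.x[2]),best.x[3:],best.fun/len(views)
print('w2',run(V[:1])); print('w1+w2',run(V[:2])); print('w1+w2 free z',run(V[:2],1)); print('all',run(V,1))
E
python3 fitkey.py
```

```text
w2 [239 160  21  38 536]
w1 [   4  155   47   36 1064]
top0 [173 228   9  12  84]
scene0 [338 217  12  16 133]
w2 (array([0.4474078 , 0.27121317]), np.float64(-14.51244537528599), array([], dtype=float64), np.float64(-0.8925435722709999))
w1+w2 (array([0.44768023, 0.27114979]), np.float64(-16.265317180503782), array([], dtype=float64), np.float64(-0.8635526723632337))
w1+w2 free z (array([0.44657708, 0.27147943]), np.float64(-16.854401692231484), array([8.82806064]), np.float64(-0.8804363719093807))
all (array([0.44645335, 0.27145463]), np.float64(-15.560221186662691), array([8.81543891]), np.float64(-0.7965776213573597))
```

Run:
```python
from h import *
import pickle
W1=pickle.load(open('w1.pkl','rb'));W2=pickle.load(open('w2.pkl','rb'));T=pickle.load(open('top0.pkl','rb'))
c=lambda x,y:(200+(x+.5)/7-.5,135+(y+.5)/7-.5)
# slot ends / head in w1 crop ; head outline 
print('slot ends',[onz(W1,c(*u),.12) for u in ((240,252),(362,368))])
# predicted outlines drawn
im=cv2.imread('pics/w1.png')
b=cv2.resize(im[135:215,200:290],None,fx=7,fy=7,interpolation=cv2.INTER_CUBIC)
e=[onz(W1,c(*u),.12) for u in ((240,252),(362,368))]
cx,cy=(e[0]+e[1])[:2]/2
print(cx,cy)
th=np.linspace(0,2*np.pi,60)
for r,z,col in((.017,.12,(0,255,0)),(.027,.11,(0,0,255)),(.027,.10,(255,0,0))):
    p=proj(W1,[[cx+r*np.cos(t),cy+r*np.sin(t),z] for t in th]); p=(p-[200,135]+.5)*7-.5
    cv2.polylines(b,[p.astype(np.int32)],True,col,1)
cv2.imwrite('pics/w1d.png',b)
```

```text
slot ends [array([0.5522515 , 0.04501352, 0.12      ]), array([0.54329273, 0.02358627, 0.12      ])]
0.5477721133199077 0.034299893041388196
```

View pics/w1d.png

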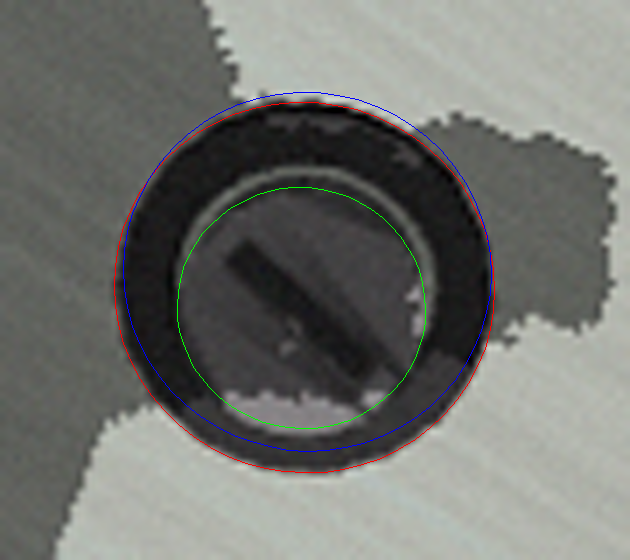

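```bash
python3 -m crank '[{"hand":0,"dx":-6,"dy":20,"dz":1,"yaw":-0.12},{"hand":0,"dx":-6,"dy":20,"dz":1,"yaw":-0.24},{"hand":0,"dx":-6,"dy":20,"dz":1,"yaw":-0.36},{"hand":0,"dx":-6,"dy":20,"dz":1,"yaw":-0.48},{"hand":0,"dx":-6,"dy":20,"dz":1,"yaw":-0.60},{"hand":0,"dx":-6,"dy":20,"dz":1,"yaw":-0.72},{"hand":0,"dx":-6,"dy":20,"dz":1,"yaw":-0.84},{"hand":0,"dx":-6,"dy":20,"dz":1,"yaw":-0.96},{"hand":0,"dx":-6,"dy":20,"dz":1,"yaw":-1.08},{"hand":0,"dx":-6,"dy":20,"dz":1,"yaw":-1.2},{"hand":0,"dx":-6,"dy":20,"dz":1,"yaw":-1.32},{"hand":0,"dx":-6,"dy":20,"dz":1,"yaw":-1.44}]' && python3 -m crank '[{"hand":0,"dx":0,"dy":0,"dz":0,"yaw":-0.12},{"hand":0,"dx":0,"dy":0,"dz":0,"yaw":-0.24},{"hand":0,"dx":0,"dy":0,"dz":0,"yaw":-0.36},{"hand":0,"dx":0,"dy":0,"dz":0,"yaw":-0.48},{"hand":0,"dx":0,"dy":0,"dz":0,"yaw":-0.60},{"hand":0,"dx":0,"dy":0,"dz":0,"yaw":-0.72},{"hand":0,"dx":0,"dy":0,"dz":0,"yaw":-0.84},{"hand":0,"dx":0,"dy":0,"dz":0,"yaw":-0.96},{"hand":0,"dx":0,"dy":0,"dz":0,"yaw":-1.08},{"hand":0,"dx":0,"dy":0,"dz":0,"yaw":-1.2},{"hand":0,"dx":0,"dy":0,"dz":0,"yaw":-1.32},{"hand":0,"dx":0,"dy":0,"dz":0,"yaw":-1.42}]'
python3 - <<'E'
from h import *
import pickle
s=bot.observe();print(s['position'],s['tool_rot'],s['qpos'],s['force'])
im,ci=snap('wrist','pics/w3.png');pickle.dump(ci,open('w3.pkl','wb'))
E
```

```text
clock: 3.58
position: [0.447, 0.2713, 0.2113]
tool_rot: [-1.571, -0.0, -0.126]
force: [0.2, -0.7, 0.7]
grip_width: 0.0854
clock: 4.58
position: [0.447, 0.2712, 0.2112]
tool_rot: [-1.571, 0.001, 1.295]
force: [0.5, -0.4, 0.3]
grip_width: 0.0854
[0.44704113 0.27120526 0.2111773 ] [-1.57115047e+00  7.19357901e-04  1.29469392e+00] [ 0.03110795  0.53499016 -0.95026613  1.85567152  0.51011571  1.01723878
  0.16194152] [ 0.53333083 -0.41812337  0.31484008]
```

View pics/w3.png

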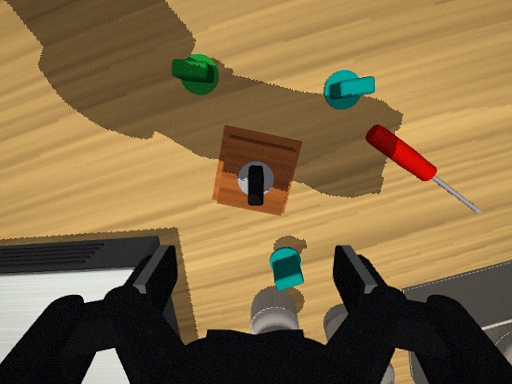

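```bash
sed -i "s/^for n,win in (/for n,win in (('w3',(230,150,285,215)),/; s/^print('w2'.*//" fitkey.py
cat >> fitkey.py <<'E'
print('w3',run(V[:1])); print('w3+w2',run(V[:2])); print('w3+w2 z',run(V[:2],1)); print('w123',run(V[:3]));
E
python3 fitkey.py
python3 - <<'E'
import cv2
a=cv2.imread('pics/w3.png');cv2.imwrite('pics/w3c.png',cv2.resize(a[115:225,200:310],None,fx=5,fy=5,interpolation=cv2.INTER_CUBIC))
E
```

```text
w3 [248 165  16  40 576]
w2 [239 160  21  38 536]
w1 [   4  155   47   36 1064]
top0 [173 228   9  12  84]
scene0 [338 217  12  16 133]
w3 (array([0.44634719, 0.27138018]), np.float64(-16.09044848162114), array([], dtype=float64), np.float64(-0.8687175860443187))
w3+w2 (array([0.44727367, 0.27126724]), np.float64(-15.162399972054445), array([], dtype=float64), np.float64(-0.8782771465340993))
w3+w2 z (array([0.44716556, 0.27119071]), np.float64(-15.79212787228523), array([8.70643943]), np.float64(-0.9004852577344455))
w123 (array([0.44724806, 0.27123486]), np.float64(-16.338705396235376), array([], dtype=float64), np.float64(-0.8638083827047945))
```

View pics/w3c.png

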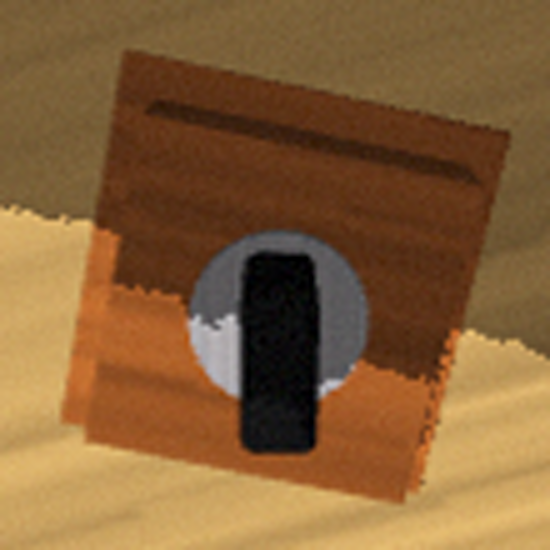

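Run:
```python
from h import *
import pickle
W=pickle.load(open('w3.pkl','rb'));c=lambda x,y:(200+(x+.5)/5-.5,115+(y+.5)/5-.5)
P=[onz(W,c(*u),z)[:2] for u,z in (((128,50),.004),((510,132),.004),((85,440),.042),((405,500),.042))]
print(P)
# top-face: near edge corners (85,440),(405,500); far edge is the dark line
Q=[onz(W,c(*u),.042)[:2] for u in ((115,235),(85,440),(405,500))];print(Q)
e=np.array(P[3])-P[2];print(np.linalg.norm(e)); n=np.array([e[1],-e[0]])/np.linalg.norm(e)
m=(np.array(P[2])+P[3])/2; print('centre cand',m+n*.04,m-n*.04)
f=np.array(P[1])-P[0];print(np.linalg.norm(f));n=np.array([f[1],-f[0]])/np.linalg.norm(f);m=(P[0]+P[1])/2;print(m+n*.05,m-n*.05)
```

```text
[array([0.380042  , 0.25095737]), array([0.42581314, 0.33819125]), array([0.46391397, 0.21747043]), array([0.50021889, 0.28832334])]
[array([0.41804098, 0.23991935]), array([0.46391397, 0.21747043]), array([0.50021889, 0.28832334])]
0.0796126981587939
centre cand [0.51766523 0.23465612] [0.44646763 0.27113765]
0.09851267650682996
[0.44720303 0.27134322] [0.35865211 0.3178054 ]
```

```bash
python3 -m crank '[{"hand":0,"dx":0,"dy":40,"dz":0,"yaw":0},{"hand":0,"dx":0,"dy":80,"dz":0,"yaw":0},{"hand":0,"dx":0,"dy":110,"dz":0,"yaw":0},{"hand":0,"dx":0,"dy":135,"dz":0,"yaw":0},{"hand":0,"dx":0,"dy":148,"dz":0,"yaw":0},{"hand":0,"dx":0,"dy":156,"dz":0,"yaw":0},{"hand":0,"dx":0,"dy":156,"dz":0,"yaw":0},{"hand":0,"dx":0,"dy":156,"dz":0,"yaw":0}]' 60
```

```text
clock: 5.3
position: [0.4467, 0.273, 0.0562]
tool_rot: [-1.571, -0.001, 1.29]
force: [0.9, 0.2, 0.4]
grip_width: 0.0852
```

```bash
python3 -m crank '[{"hand":1,"dx":0,"dy":0,"dz":0,"yaw":0},{"hand":1,"dx":0,"dy":0,"dz":0,"yaw":0},{"hand":1,"dx":0,"dy":0,"dz":0,"yaw":0},{"hand":1,"dx":0,"dy":0,"dz":0,"yaw":0},{"hand":1,"dx":0,"dy":0,"dz":0,"yaw":0},{"hand":1,"dx":0,"dy":0,"dz":0,"yaw":0},{"hand":1,"dx":0,"dy":0,"dz":0,"yaw":0},{"hand":1,"dx":0,"dy":0,"dz":0,"yaw":0},{"hand":1,"dx":0,"dy":0,"dz":0,"yaw":0},{"hand":1,"dx":0,"dy":0,"dz":0,"yaw":0}]' 100; python3 -c "
from h import *
s=bot.observe();print(s['force'],s['moment'],s['qpos'])"
```

```text
clock: 6.13
position: [0.4464, 0.273, 0.0557]
tool_rot: [-1.571, -0.0, 1.291]
force: [-1.7, -1.4, 8.5]
grip_width: 0.0151
[-1.67079433 -1.4048274   8.52483787] [-0.45520244  0.3181495   0.04268117] [-0.11329698  0.74437185 -0.76639249  1.96641988  0.76450743  0.74681807
 -0.05167235]
```

```bash
python3 -m crank '[{"hand":1,"dx":0,"dy":-5,"dz":0,"yaw":0},{"hand":1,"dx":0,"dy":-25,"dz":0,"yaw":0},{"hand":1,"dx":0,"dy":-60,"dz":0,"yaw":0},{"hand":1,"dx":0,"dy":-95,"dz":0,"yaw":0},{"hand":1,"dx":0,"dy":-130,"dz":0,"yaw":0},{"hand":1,"dx":0,"dy":-150,"dz":0,"yaw":0},{"hand":1,"dx":0,"dy":-150,"dz":0,"yaw":0},{"hand":1,"dx":0,"dy":-150,"dz":0,"yaw":0}]'
python3 - <<'E'
from h import *
import pickle
s=bot.observe();print(s['position'],s['tool_rot'],s['qpos'],s['force'],s['moment'])
im,ci=snap('wrist','pics/w4.png');pickle.dump(ci,open('w4.pkl','wb'))
im,ci=snap('scene','pics/s4.png')
a=cv2.imread('pics/s4.png')[140:260,280:420];b=cv2.imread('pics/w4.png')[180:384,156:356]
cv2.imwrite('pics/c4.png',np.hstack([cv2.resize(a,(420,400)),cv2.resize(b,(380,400))]))
E
```

```text
clock: 6.8
position: [0.4466, 0.2729, 0.2062]
tool_rot: [-1.572, -0.001, 1.29]
force: [-0.5, 1.0, -2.1]
grip_width: 0.0146
[0.44659554 0.27288215 0.20618151] [-1.57234554e+00 -8.40787508e-04  1.29046852e+00] [ 0.02367594  0.54045107 -0.94481217  1.8612946   0.51757183  1.00589852
  0.14866473] [-0.52100613  0.97688421 -2.12123699] [-0.03268709  0.03766846  0.04897966]
```

View pics/c4.png

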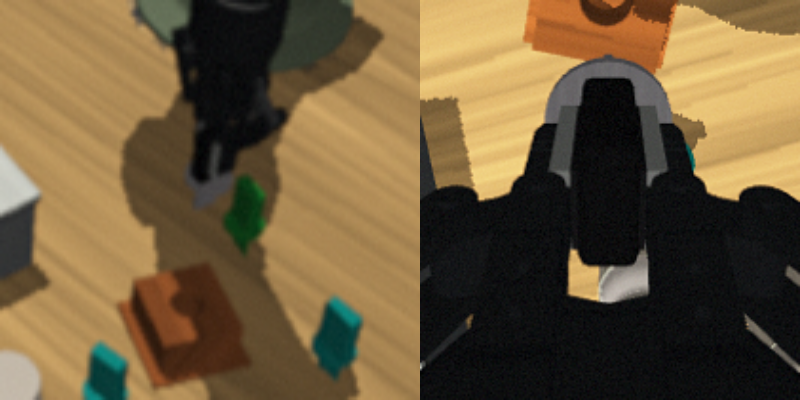

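Run:
```python
from h import *
import pickle
from scipy.spatial.transform import Rotation as Ro
W=pickle.load(open('w4.pkl','rb')); s=bot.observe()
R=Ro.from_euler('xyz',s['tool_rot']).as_matrix();p=s['position']
im=cv2.imread('pics/w4.png');x0,y0,k=190,190,6
b=cv2.resize(im[y0:y0+95,x0:x0+130],None,fx=k,fy=k,interpolation=cv2.INTER_CUBIC)
def draw(P,col,cl=True):
    q=proj(W,[p+R@np.array(v) for v in P]);q=(q-[x0,y0]+.5)*k-.5
    cv2.polylines(b,[np.round(q).astype(np.int32)],cl,col,1)
oz=-.001; tip=.0437  # key tip at tool y=+tip ; key z up = -y
th=np.linspace(0,2*np.pi,80)
for h,col in((.034,(0,255,0)),(.030,(0,200,200))):
    draw([[.021*np.cos(t),tip-h,oz+.021*np.sin(t)] for t in th],col)
for h,col in((.080,(0,0,255)),(.034,(255,0,255))):
    draw([[u*.008,tip-h,oz+v*.017] for u,v in((-1,-1),(1,-1),(1,1),(-1,1))],col)
cv2.imwrite('pics/w4d.png',b)
```

```text
(no output)
```

View pics/w4d.png

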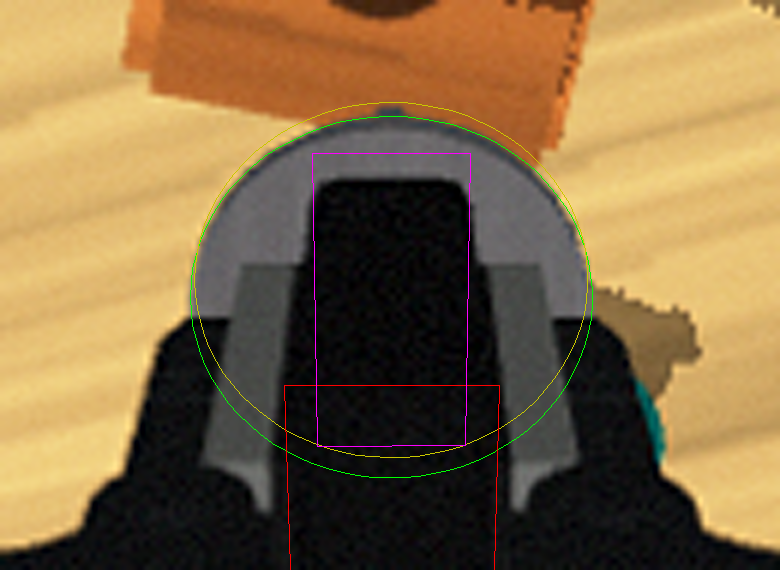

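```bash
cat > fl.py <<'E'
from h import *
import pickle,sys
from scipy.spatial.transform import Rotation as Ro
from scipy.optimize import least_squares
def fit(n,p,rot,rows,verbose=1):
    W=pickle.load(open(n+'.pkl','rb'));R=Ro.from_euler('xyz',rot).as_matrix()
    im=cv2.imread(f'pics/{n}.png').astype(float)
    # subpixel boundary via saturation (wood) vs gray
    sat=(im.max(2)-im.min(2))
    pts=[]
    for v in rows:
        r=sat[v]; 
        g=np.where(r[205:310]<22)[0]+205
        if len(g)<10: continue
        for e,d in((g[0],-1),(g[-1],1)):
            a,b=r[e],r[e+d]
            pts.append((e+d*np.clip((25-a)/max(b-a,1e-6),0,1),v))
    pts=np.array(pts); print(pts.tolist())
    th=np.linspace(0,2*np.pi,720)
    def hull(q):
        P=[p+R@np.array([q[0]+.021*np.cos(t),q[2]-h,q[1]+.021*np.sin(t)]) for h in(.03,.034) for t in th]
        return cv2.convexHull(proj(W,P).astype(np.float32))
    f=lambda q:[cv2.pointPolygonTest(hull(q/100),tuple(map(float,u)),True) for u in pts]
    for fixed in (None,.0437):
        if fixed is None: r=least_squares(f,np.array([0,-.1,4.37]),diff_step=1e-2,x_scale=.1,loss='soft_l1'); print('free',r.x*10,r.cost)
        else:
            r=least_squares(lambda q:f(np.array([q[0],q[1],fixed*100])),np.array([.01,-.1]),diff_step=1e-2,x_scale=.1,loss='soft_l1');print('tip fixed',r.x*10,r.cost)
if __name__=='__main__':
    s=bot.observe(); fit('w4',s['position'],s['tool_rot'],range(211,236))
E
python3 fl.py
```

```text
[[243.15384615384616, 211.0], [266.3529411764706, 211.0], [240.7704918032787, 212.0], [269.1896551724138, 212.0], [238.74193548387098, 213.0], [271.13793103448273, 213.0], [236.72058823529412, 214.0], [272.48387096774195, 214.0], [234.71666666666667, 215.0], [274.14516129032256, 215.0], [233.78333333333333, 216.0], [275.25, 216.0], [232.7846153846154, 217.0], [276.4871794871795, 217.0], [231.06666666666666, 218.0], [278.17241379310343, 218.0], [230.5818181818182, 219.0], [278.5483870967742, 219.0], [229.61111111111111, 220.0], [279.40625, 220.0], [228.8, 221.0], [280.45238095238096, 221.0], [227.82258064516128, 222.0], [281.43243243243245, 222.0], [227.23809523809524, 223.0], [282.1467889908257, 223.0], [226.6271186440678, 224.0], [282.4782608695652, 224.0], [226.0952380952381, 225.0], [283.24691358024694, 225.0], [225.60655737704917, 226.0], [283.4390243902439, 226.0], [224.81333333333333, 227.0], [284.47222222222223, 227.0], [224.6122448979592, 228.0], [285.1287128712871, 228.0], [224.17391304347825, 229.0], [285.15625, 229.0], [223.65079365079364, 230.0], [285.4, 230.0], [223.4857142857143, 231.0], [285.475, 231.0], [223.0, 232.0], [286.1505376344086, 232.0], [222.77611940298507, 233.0], [286.42857142857144, 233.0], [222.62, 234.0], [286.5135135135135, 234.0], [222.42857142857142, 235.0], [287.1458333333333, 235.0]]
free [-0.06999834 -3.68454235 46.39734055] 0.6087690913345687
tip fixed [-0.06908392 -2.85594792] 1.6104039116559274
```

Run:
```python
from h import *
import pickle
from scipy.spatial.transform import Rotation as Ro
W=pickle.load(open('w4.pkl','rb')); s=bot.observe()
R=Ro.from_euler('xyz',s['tool_rot']).as_matrix();p=s['position']
im=cv2.imread('pics/w4.png')
b=im[196:226,235:277];cv2.imwrite('pics/w4e.png',cv2.resize(b,None,fx=18,fy=18,interpolation=cv2.INTER_NEAREST))
for oz,tip,tilt in((-.0029,.0437,0),(-.0037,.0464,0),(-.001,.0437,-4),(-.001,.0437,-6),(-.001,.0437,0),(-.002,.045,-3)):
    T=np.radians(tilt) # rotate about tool x through grasp pt y=-.019 ; negative moves tip to -z
    def tf(v):
        x,y,z=v; y+=.019; return np.array([x,y*np.cos(T)-z*np.sin(T)-.019, y*np.sin(T)+z*np.cos(T)])
    pts=[(0,tip,oz+.011),(0,tip,oz-.011),(0,tip-.030,oz+.021),(0,tip-.034,oz+.021),(0,tip-.034,oz+.017)]
    print(oz,tip,tilt,np.round(proj(W,[p+R@tf(v) for v in pts])[:,1],1))
```

```text
-0.0029 0.0437 0 [207.6 234.8 209.5 211.8 218. ]
-0.0037 0.0464 0 [207.4 234.2 209.1 211.5 217.5]
-0.001 0.0437 -4 [210.6 238.3 209.4 211.3 217.5]
-0.001 0.0437 -6 [213.3 241.2 210.8 212.5 218.8]
-0.001 0.0437 0 [205.2 232.5 206.6 208.9 215.1]
-0.002 0.045 -3 [210.  237.3 209.6 211.6 217.7]
```

View pics/w4e.png

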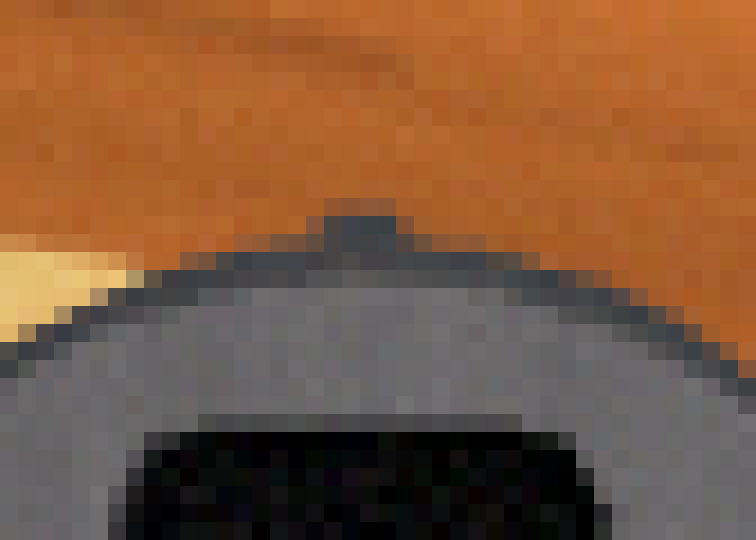

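```bash
python3 -m crank '[{"hand":1,"dx":-20,"dy":0,"dz":-14,"yaw":0.12},{"hand":1,"dx":-45,"dy":0,"dz":-31,"yaw":0.24},{"hand":1,"dx":-70,"dy":0,"dz":-48,"yaw":0.36},{"hand":1,"dx":-95,"dy":0,"dz":-65,"yaw":0.48},{"hand":1,"dx":-120,"dy":0,"dz":-83,"yaw":0.6},{"hand":1,"dx":-145,"dy":0,"dz":-100,"yaw":0.72},{"hand":1,"dx":-170,"dy":0,"dz":-117,"yaw":0.84},{"hand":1,"dx":-190,"dy":0,"dz":-131,"yaw":0.96},{"hand":1,"dx":-210,"dy":0,"dz":-145,"yaw":1.08},{"hand":1,"dx":-225,"dy":0,"dz":-156,"yaw":1.2},{"hand":1,"dx":-231,"dy":0,"dz":-160,"yaw":1.32},{"hand":1,"dx":-231,"dy":0,"dz":-160,"yaw":1.44}]' && python3 -m crank '[{"hand":1,"dx":0,"dy":8,"dz":0,"yaw":0.12},{"hand":1,"dx":0,"dy":16,"dz":0,"yaw":0.24},{"hand":1,"dx":0,"dy":16,"dz":0,"yaw":0.248},{"hand":1,"dx":0,"dy":16,"dz":0,"yaw":0.248},{"hand":1,"dx":0,"dy":16,"dz":0,"yaw":0.248},{"hand":1,"dx":0,"dy":16,"dz":0,"yaw":0.248}]'
python3 - <<'E'
from h import *
import pickle
s=bot.observe();print(s['position'],s['tool_rot'],s['qpos'],s['force'],s['moment'])
im,ci=snap('wrist','pics/w5.png');pickle.dump((ci),open('w5.pkl','wb'));pickle.dump(s,open('w5s.pkl','wb'))
E
```

```text
clock: 7.9
position: [0.536, 0.0045, 0.2038]
tool_rot: [-1.572, 0.002, -0.158]
force: [0.3, 0.2, -0.5]
grip_width: 0.0145
clock: 8.4
position: [0.5363, 0.0068, 0.1894]
tool_rot: [-1.571, 0.0, -0.394]
force: [-0.2, -0.1, -0.5]
grip_width: 0.0149
[0.53625914 0.00682642 0.18935165] [-1.57070755e+00  1.53814269e-04 -3.93835729e-01] [ 0.24869247  0.47091564 -0.49903598  1.85821453  0.28458203  0.88328629
 -0.78087168] [-0.19929322 -0.13946586 -0.52879318] [ 0.01218403 -0.04569843  0.00367785]
```

View pics/w5.png

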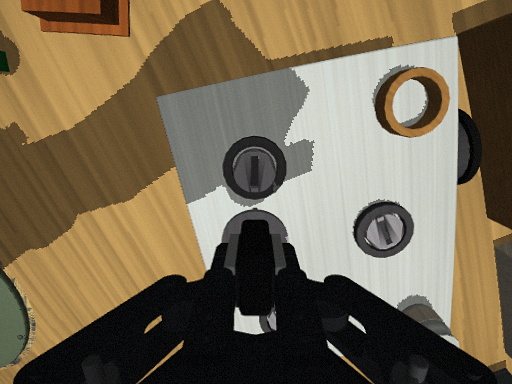

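```bash
cat > ov.py <<'E'
from h import *
import pickle,sys
def ov(n,cx,cy,az,x0,y0,w,h,k,out,top=.12):
    W=pickle.load(open(n+'.pkl','rb'));im=cv2.imread(f'pics/{n}.png')
    b=cv2.resize(im[y0:y0+h,x0:x0+w],None,fx=k,fy=k,interpolation=cv2.INTER_CUBIC);b=np.clip(b.astype(float)*1.6+10,0,255).astype(np.uint8);a=b.copy()
    th=np.linspace(0,2*np.pi,90);c,s=np.cos(az),np.sin(az)
    def d(P,col):
        q=(proj(W,P)-[x0,y0]+.5)*k-.5;cv2.polylines(b,[np.round(q*16).astype(np.int32)],True,col,1,shift=4)
    for r,z,col in((.017,top,(0,255,0)),(.027,.11,(0,0,255)),(.019,.11,(255,0,0))):
        d([[cx+r*np.cos(t),cy+r*np.sin(t),z] for t in th],col)
    d([[cx+c*u-s*v,cy+s*u+c*v,top] for u,v in((-.013,-.003),(.013,-.003),(.013,.003),(-.013,.003))],(0,255,255))
    cv2.imwrite(out,np.hstack([a,b]))
if __name__=='__main__':
    a=sys.argv; ov(a[1],float(a[2]),float(a[3]),np.radians(float(a[4])),*map(int,a[5:10]),a[10],*(map(float,a[11:])))
E
python3 ov.py w5 .5478 .0343 67.4 220 132 70 72 6 pics/w5o.png
```

```text
(no output)
```

View pics/w5o.png

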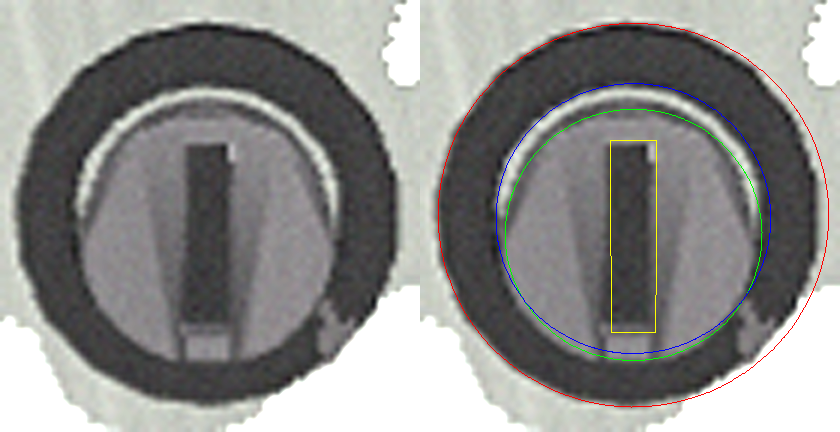

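```bash
python3 ov.py w5 .5469 .0341 67.4 220 132 70 72 6 pics/w5p.png; python3 ov.py w5 .5469 .0341 66.4 220 132 70 72 6 pics/w5q.png
python3 - <<'E'
import cv2,numpy as np
a=cv2.imread('pics/w5p.png')[:,420:];b=cv2.imread('pics/w5q.png')[:,420:]
cv2.imwrite('pics/w5r.png',np.hstack([a[100:380,60:360],b[100:380,60:360]]))
E
```

```text
(no output)
```

View pics/w5r.png

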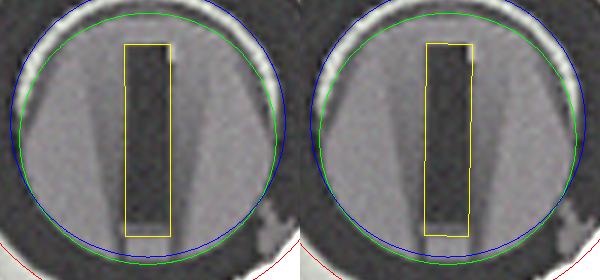

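```bash
python3 -m crank '[{"hand":1,"dx":0,"dy":2,"dz":15,"yaw":0},{"hand":1,"dx":-1,"dy":8,"dz":32,"yaw":0},{"hand":1,"dx":-1,"dy":16,"dz":32,"yaw":0},{"hand":1,"dx":-0.7,"dy":20,"dz":32.4,"yaw":0},{"hand":1,"dx":-0.7,"dy":20,"dz":32.4,"yaw":0},{"hand":1,"dx":-0.7,"dy":20,"dz":32.4,"yaw":0}]'
python3 - <<'E'
from h import *
import pickle
s=bot.observe();print(s['position'],s['tool_rot'],s['force'],s['moment'])
im,ci=snap('wrist','pics/w6.png');pickle.dump((ci),open('w6.pkl','wb'));pickle.dump(s,open('w6s.pkl','wb'))
im,ci=snap('scene','pics/s6.png')
a=cv2.imread('pics/w6.png')[150:260,190:320];b=cv2.imread('pics/s6.png')[140:230,210:310]
cv2.imwrite('pics/c6.png',np.hstack([cv2.resize(a,(473,400),interpolation=3),cv2.resize(b,(320,400),interpolation=3)]))
E
```

```text
clock: 8.95
position: [0.5479, 0.0362, 0.1693]
tool_rot: [-1.571, 0.0, -0.397]
force: [0.0, -0.2, -0.8]
grip_width: 0.0145
[0.54792093 0.03621185 0.16926371] [-1.57122778e+00  3.53361969e-04 -3.97139623e-01] [ 0.02982823 -0.17419192 -0.80048038] [ 0.03228175 -0.02483795  0.00401272]
```

View pics/c6.png

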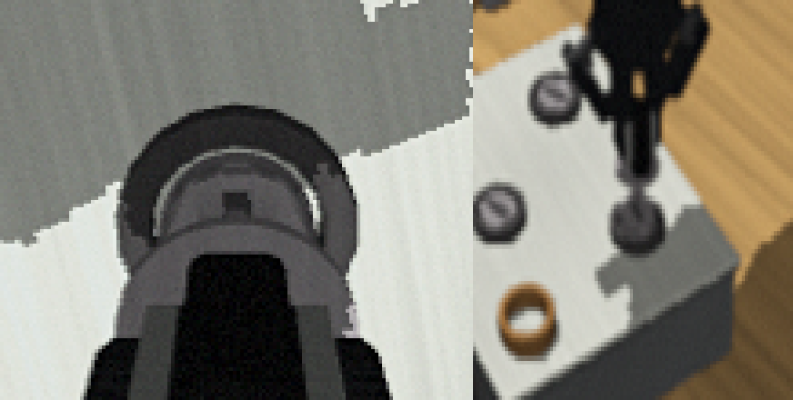

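```bash
python3 -m crank '[{"hand":1,"dx":0,"dy":2,"dz":0.8,"yaw":0},{"hand":1,"dx":0,"dy":4,"dz":0.8,"yaw":0},{"hand":1,"dx":0,"dy":6,"dz":0.8,"yaw":0},{"hand":1,"dx":0,"dy":7.5,"dz":0.8,"yaw":0},{"hand":1,"dx":0,"dy":9,"dz":0.8,"yaw":0},{"hand":1,"dx":0,"dy":9,"dz":0.8,"yaw":0}]'
```

```text
clock: 9.55
position: [0.5483, 0.0376, 0.16]
tool_rot: [-1.571, 0.0, -0.397]
force: [0.2, 0.7, -0.2]
grip_width: 0.0152
```

```bash
python3 -m crank '[{"hand":1,"dx":0,"dy":1,"dz":0,"yaw":0},{"hand":1,"dx":0,"dy":2,"dz":0,"yaw":0},{"hand":1,"dx":0,"dy":3,"dz":0,"yaw":0},{"hand":1,"dx":0,"dy":3,"dz":0,"yaw":0}]'; python3 -c "
from h import *
s=bot.observe();print(s['position'],s['force'],s['moment'])"
```

```text
clock: 9.88
position: [0.5484, 0.0376, 0.1571]
tool_rot: [-1.571, 0.0, -0.397]
force: [-0.4, -0.5, -1.9]
grip_width: 0.0148
[0.54835823 0.03762696 0.15713532] [-0.43848933 -0.48920576 -1.9072967 ] [ 0.01160253 -0.02959134 -0.03887478]
```

```bash
for i in 1 2; do :; done; python3 -m crank '[{"hand":1,"dx":0,"dy":0.5,"dz":0,"yaw":0},{"hand":1,"dx":0,"dy":1,"dz":0,"yaw":0},{"hand":1,"dx":0,"dy":1,"dz":0,"yaw":0}]'; python3 -m crank '[{"hand":1,"dx":0,"dy":0.5,"dz":0,"yaw":0},{"hand":1,"dx":0,"dy":1,"dz":0,"yaw":0},{"hand":1,"dx":0,"dy":1,"dz":0,"yaw":0}]'
```

```text
clock: 10.13
position: [0.5485, 0.0376, 0.1563]
tool_rot: [-1.571, -0.0, -0.397]
force: [-0.6, 0.3, -0.2]
grip_width: 0.0147
clock: 10.38
position: [0.5485, 0.0377, 0.1553]
tool_rot: [-1.571, -0.0, -0.397]
force: [-0.7, 0.4, 1.4]
grip_width: 0.0151
```

```bash
for i in 1; do python3 -m crank '[{"hand":1,"dx":0,"dy":0.5,"dz":0,"yaw":0},{"hand":1,"dx":0,"dy":1,"dz":0,"yaw":0},{"hand":1,"dx":0,"dy":1,"dz":0,"yaw":0}]'; python3 -m crank '[{"hand":1,"dx":0,"dy":0.5,"dz":0,"yaw":0},{"hand":1,"dx":0,"dy":1,"dz":0,"yaw":0},{"hand":1,"dx":0,"dy":1,"dz":0,"yaw":0}]';done
```

```text
clock: 10.63
position: [0.5484, 0.0376, 0.1542]
tool_rot: [-1.571, -0.0, -0.397]
force: [-1.0, 0.3, 1.3]
grip_width: 0.0152
clock: 10.88
position: [0.5485, 0.0376, 0.1533]
tool_rot: [-1.571, -0.0, -0.397]
force: [-0.5, 0.6, 3.3]
grip_width: 0.0149
```

```bash
python3 -m crank '[{"hand":1,"dx":0,"dy":0.5,"dz":0,"yaw":0},{"hand":1,"dx":0,"dy":1,"dz":0,"yaw":0},{"hand":1,"dx":0,"dy":1,"dz":0,"yaw":0}]'; python3 -m crank '[{"hand":1,"dx":0,"dy":0.5,"dz":0,"yaw":0},{"hand":1,"dx":0,"dy":1,"dz":0,"yaw":0},{"hand":1,"dx":0,"dy":1,"dz":0,"yaw":0}]'
```

```text
clock: 11.13
position: [0.5485, 0.0377, 0.1524]
tool_rot: [-1.571, -0.0, -0.397]
force: [-0.8, 0.2, 5.3]
grip_width: 0.015
clock: 11.38
position: [0.5485, 0.0377, 0.1516]
tool_rot: [-1.571, -0.0, -0.397]
force: [-1.6, 0.1, 7.5]
grip_width: 0.0149
```

```bash
python3 -m crank '[{"hand":1,"dx":0,"dy":0.5,"dz":0,"yaw":0},{"hand":1,"dx":0,"dy":1,"dz":0,"yaw":0},{"hand":1,"dx":0,"dy":1,"dz":0,"yaw":0}]'; python3 -c "
from h import *
for i in range(4):
  s=bot.observe();print(s['position'],s['force'],s['moment'])"
```

```text
clock: 11.63
position: [0.5486, 0.0377, 0.1509]
tool_rot: [-1.571, -0.001, -0.397]
force: [-4.3, -0.6, 14.6]
grip_width: 0.015
[0.54861595 0.0377221  0.15093772] [-4.28186423 -0.56720695 14.59708809] [-0.07289742  0.96982119 -0.00617609]
[0.54861595 0.0377221  0.15093772] [-4.28186423 -0.56720695 14.59708809] [-0.07289742  0.96982119 -0.00617609]
[0.54861595 0.0377221  0.15093772] [-4.28186423 -0.56720695 14.59708809] [-0.07289742  0.96982119 -0.00617609]
[0.54861595 0.0377221  0.15093772] [-4.28186423 -0.56720695 14.59708809] [-0.07289742  0.96982119 -0.00617609]
```

```bash
python3 -m crank '[{"hand":1,"dx":-0.05,"dy":-0.2,"dz":0,"yaw":0.05},{"hand":1,"dx":0.1,"dy":-0.2,"dz":0,"yaw":0.1},{"hand":1,"dx":0.1,"dy":-0.2,"dz":0,"yaw":0.1}]'; python3 -m crank '[{"hand":1,"dx":0.15,"dy":0,"dz":0,"yaw":0.05},{"hand":1,"dx":0.31,"dy":0,"dz":0,"yaw":0.1},{"hand":1,"dx":0.31,"dy":0,"dz":0,"yaw":0.1}]'
```

```text
clock: 11.88
position: [0.549, 0.0376, 0.151]
tool_rot: [-1.57, -0.001, -0.501]
force: [-1.1, -0.2, 10.7]
grip_width: 0.0145
clock: 12.13
position: [0.5492, 0.0375, 0.151]
tool_rot: [-1.57, -0.001, -0.6]
force: [-0.0, -0.3, 10.4]
grip_width: 0.0148
```

```bash
python3 -m crank '[{"hand":1,"dx":0.15,"dy":0,"dz":0,"yaw":0.05},{"hand":1,"dx":0.31,"dy":0,"dz":0,"yaw":0.1},{"hand":1,"dx":0.31,"dy":0,"dz":0,"yaw":0.1}]'; python3 -m crank '[{"hand":1,"dx":0.15,"dy":0,"dz":0,"yaw":0.05},{"hand":1,"dx":0.15,"dy":0,"dz":0,"yaw":0.05}]';python3 -c "
from h import *
s=bot.observe();print(s['position'],s['force'],s['moment'],s['qpos'])"
```

```text
clock: 12.38
position: [0.5495, 0.0374, 0.151]
tool_rot: [-1.57, -0.001, -0.7]
force: [-0.3, 0.4, 10.2]
grip_width: 0.0146
clock: 12.55
position: [0.5496, 0.0372, 0.151]
tool_rot: [-1.57, -0.001, -0.75]
force: [-0.6, 0.5, 9.9]
grip_width: 0.0149
[0.54962917 0.03724939 0.15103197] [-0.56020751  0.52966109  9.92784655] [ 2.29479717e-02  2.10220369e-01 -1.20155431e-04] [ 0.10785679  0.52912161 -0.38748865  1.85830413  0.26827535  0.8040845
 -1.16932955]
```

```bash
python3 -m crank '[{"hand":1,"dx":0.15,"dy":0,"dz":0,"yaw":0.05},{"hand":1,"dx":0.15,"dy":0,"dz":0,"yaw":0.05}]'; python3 -m crank '[{"hand":1,"dx":0.15,"dy":0,"dz":0,"yaw":0.05},{"hand":1,"dx":0.15,"dy":0,"dz":0,"yaw":0.05}]'
```

```text
clock: 12.72
position: [0.5497, 0.0371, 0.151]
tool_rot: [-1.57, -0.001, -0.8]
force: [-0.6, 0.9, 10.5]
grip_width: 0.0153
clock: 12.88
position: [0.5499, 0.037, 0.151]
tool_rot: [-1.57, -0.001, -0.85]
force: [-0.8, -0.7, 9.5]
grip_width: 0.0149
```

```bash
python3 -m crank '[{"hand":1,"dx":0.15,"dy":0,"dz":0,"yaw":0.05},{"hand":1,"dx":0.15,"dy":0,"dz":0,"yaw":0.05}]'
```

```text
clock: 13.05
position: [0.55, 0.0369, 0.151]
tool_rot: [-1.57, -0.001, -0.9]
force: [0.7, 0.5, 9.2]
grip_width: 0.0147
```

```bash
python3 -m crank '[{"hand":1,"dx":0.15,"dy":0,"dz":0,"yaw":0.05},{"hand":1,"dx":0.15,"dy":0,"dz":0,"yaw":0.05}]';python3 -m crank '[{"hand":1,"dx":0.15,"dy":0,"dz":0,"yaw":0.05},{"hand":1,"dx":0.15,"dy":0,"dz":0,"yaw":0.05}]'
```

```text
clock: 13.22
position: [0.5501, 0.0368, 0.151]
tool_rot: [-1.57, -0.001, -0.95]
force: [-1.1, -0.8, 8.6]
grip_width: 0.0147
clock: 13.38
position: [0.5501, 0.0366, 0.1509]
tool_rot: [-1.57, -0.001, -1.0]
force: [0.3, 0.5, 7.2]
grip_width: 0.0152
```

```bash
python3 -m crank '[{"hand":1,"dx":0.12,"dy":0,"dz":0,"yaw":0.04},{"hand":1,"dx":0.12,"dy":0,"dz":0,"yaw":0.04}]'
```

```text
clock: 13.55
position: [0.5501, 0.0365, 0.1508]
tool_rot: [-1.57, -0.0, -1.04]
force: [0.6, -0.6, 6.5]
grip_width: 0.0146
```

```bash
python3 -m crank '[{"hand":1,"dx":0.12,"dy":0,"dz":0,"yaw":0.04},{"hand":1,"dx":0.12,"dy":0,"dz":0,"yaw":0.04}]'
```

```text
clock: 13.72
position: [0.5502, 0.0364, 0.1508]
tool_rot: [-1.57, -0.0, -1.08]
force: [0.6, -0.4, 5.6]
grip_width: 0.0148
```

```bash
python3 -m crank '[{"hand":1,"dx":0.12,"dy":0,"dz":0,"yaw":0.04},{"hand":1,"dx":0.12,"dy":0,"dz":0,"yaw":0.04}]'
```

```text
clock: 13.88
position: [0.5503, 0.0363, 0.1508]
tool_rot: [-1.57, -0.0, -1.12]
force: [0.6, -0.7, 6.4]
grip_width: 0.015
```

```bash
python3 -m crank '[{"hand":1,"dx":0,"dy":0.4,"dz":0,"yaw":0},{"hand":1,"dx":0,"dy":0.4,"dz":0,"yaw":0}]'
```

```text
clock: 14.05
position: [0.5503, 0.0363, 0.1504]
tool_rot: [-1.57, -0.0, -1.117]
force: [-0.4, -1.5, 5.7]
grip_width: 0.0151
```

```bash
python3 -m crank '[{"hand":1,"dx":0,"dy":0.5,"dz":0,"yaw":0},{"hand":1,"dx":0,"dy":0.5,"dz":0,"yaw":0}]'; python3 -c "
from h import *
s=bot.observe();print(s['position'],s['force'],s['moment'],s['qpos'])"
```

```text
clock: 14.22
position: [0.5503, 0.0363, 0.1499]
tool_rot: [-1.57, -0.0, -1.117]
force: [-0.3, -0.6, 6.7]
grip_width: 0.0151
[0.55027679 0.03632654 0.14992668] [-0.25117425 -0.5675328   6.67718048] [-0.06895788 -0.04602117  0.00964095] [ 0.04139709  0.52102244 -0.29329346  1.86114882  0.20466709  0.78753099
 -1.47715902]
```

Pressing 0.9 mm further did not raise the force, so the bar appears to be in the groove. I'll press on gently.

```bash
python3 -m crank '[{"hand":1,"dx":0,"dy":0.5,"dz":0,"yaw":0},{"hand":1,"dx":0,"dy":1,"dz":0,"yaw":0},{"hand":1,"dx":0,"dy":1,"dz":0,"yaw":0}]'
```

```text
clock: 14.47
position: [0.5503, 0.0363, 0.149]
tool_rot: [-1.57, -0.0, -1.117]
force: [-1.1, -0.4, 8.5]
grip_width: 0.0148
```

```bash
python3 -m crank '[{"hand":1,"dx":0,"dy":0.5,"dz":0,"yaw":0},{"hand":1,"dx":0,"dy":1,"dz":0,"yaw":0},{"hand":1,"dx":0,"dy":1,"dz":0,"yaw":0}]';  python3 -c "
from h import *
s=bot.observe();print(s['position'],s['force'],s['moment'])"
```

```text
clock: 14.72
position: [0.5504, 0.0363, 0.1484]
tool_rot: [-1.569, -0.001, -1.117]
force: [-1.4, -0.9, 14.5]
grip_width: 0.015
[0.55042183 0.03632581 0.14835714] [-1.36758286 -0.86064919 14.47673309] [-0.16224597  0.2771915  -0.07237445]
```

```bash
python3 -m crank '[{"hand":1,"dx":-0.12,"dy":0,"dz":0,"yaw":-0.04},{"hand":1,"dx":-0.12,"dy":0,"dz":0,"yaw":-0.04}]';  python3 -m crank '[{"hand":1,"dx":-0.12,"dy":0,"dz":0,"yaw":-0.04},{"hand":1,"dx":-0.12,"dy":0,"dz":0,"yaw":-0.04}]';python3 -c "
from h import *
s=bot.observe();print(s['position'],s['force'],s['moment'])"
```

```text
clock: 14.88
position: [0.5504, 0.0364, 0.1483]
tool_rot: [-1.569, -0.001, -1.075]
force: [0.2, -1.3, 12.8]
grip_width: 0.0147
clock: 15.05
position: [0.5504, 0.0365, 0.1483]
tool_rot: [-1.569, -0.001, -1.035]
force: [-0.5, -0.5, 12.2]
grip_width: 0.0151
[0.55041723 0.03653483 0.1483494 ] [-0.47273972 -0.47016141 12.16362068] [-0.21161529  0.17193504 -0.00256168]
```

Run:
```python
from h import *
import pickle
im,ci=snap('wrist','pics/w7.png');pickle.dump((ci),open('w7.pkl','wb'))
im,ci=snap('scene','pics/s7.png')
a=cv2.imread('pics/w7.png')[150:260,190:320];b=cv2.imread('pics/s7.png')[170:215,235:285]
cv2.imwrite('pics/c7.png',np.hstack([cv2.resize(a,(473,400),interpolation=3),cv2.resize(b,(320,400),interpolation=3)]))
```

```text
(no output)
```

View pics/c7.png

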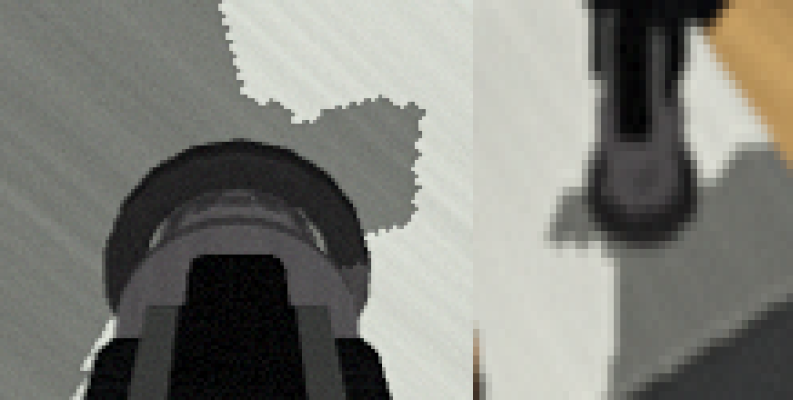

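```bash
for t in .116 .113 .110; do python3 ov.py w7 .5472 .0342 22 213 185 85 40 9 pics/w7_$t.png $t; done; python3 ov.py w6 .5472 .0342 67 213 175 85 40 9 pics/w6_t.png .12
python3 - <<'E'
import cv2,numpy as np
f=[cv2.imread(f'pics/w7_{t}.png') for t in('.116','.113','.110')]+[cv2.imread('pics/w6_t.png')]
n=765
r=[f[0][:220,100:n-80]]+[i[:220,n+100:-80] for i in f]+[f[3][:220,100:n-80]]
cv2.imwrite('pics/w7m.png',cv2.resize(np.vstack([np.hstack(r[:2]),np.hstack(r[2:4]),np.hstack(r[4:])]),(800,452)))
E
```

```text
(no output)
```

View pics/w7m.png

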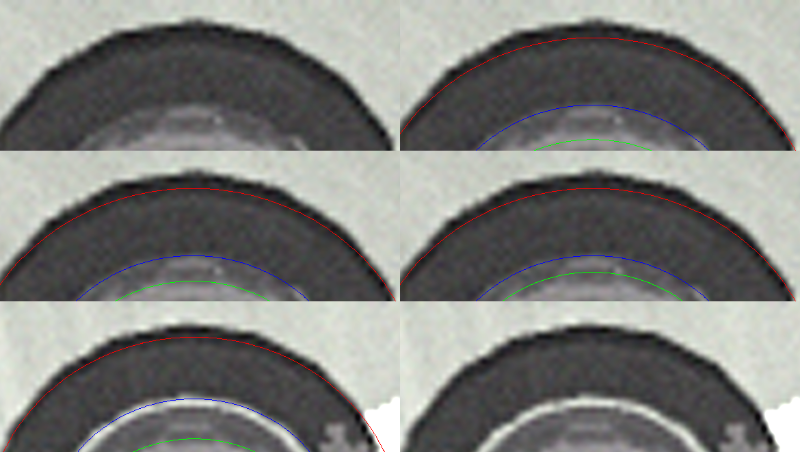

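```bash
python3 -m crank '[{"hand":1,"dx":0,"dy":0.5,"dz":0,"yaw":0},{"hand":1,"dx":0,"dy":0.5,"dz":0,"yaw":0}]';  python3 -m crank '[{"hand":1,"dx":0,"dy":0.4,"dz":0,"yaw":0},{"hand":1,"dx":0,"dy":0.4,"dz":0,"yaw":0}]';python3 -c "
from h import *
s=bot.observe();print(s['position'],s['force'],s['moment'])"
```

```text
clock: 15.32
position: [0.5504, 0.0364, 0.1478]
tool_rot: [-1.569, -0.001, -1.037]
force: [0.3, -1.7, 10.1]
grip_width: 0.0152
clock: 15.48
position: [0.5503, 0.0365, 0.1471]
tool_rot: [-1.57, -0.001, -1.037]
force: [0.7, -0.6, 6.1]
grip_width: 0.0151
[0.55026588 0.03645275 0.14714716] [ 0.71446938 -0.64631485  6.14808609] [-0.27158604 -0.22677646 -0.02066239]
```

```bash
python3 -m crank '[{"hand":1,"dx":0,"dy":0.5,"dz":0,"yaw":0},{"hand":1,"dx":0,"dy":0.5,"dz":0,"yaw":0}]';  python3 -m crank '[{"hand":1,"dx":0,"dy":0.5,"dz":0,"yaw":0},{"hand":1,"dx":0,"dy":0.5,"dz":0,"yaw":0}]';  python3 -m crank '[{"hand":1,"dx":0,"dy":0.5,"dz":0,"yaw":0},{"hand":1,"dx":0,"dy":0.5,"dz":0,"yaw":0}]'
```

```text
clock: 15.65
position: [0.5503, 0.0364, 0.1466]
tool_rot: [-1.57, -0.001, -1.037]
force: [0.7, -0.9, 8.2]
grip_width: 0.015
clock: 15.82
position: [0.5504, 0.0365, 0.1464]
tool_rot: [-1.569, -0.001, -1.037]
force: [-0.9, -0.9, 14.3]
grip_width: 0.0156
clock: 15.98
position: [0.5505, 0.0365, 0.1463]
tool_rot: [-1.569, -0.001, -1.037]
force: [-2.0, -1.1, 20.0]
grip_width: 0.0147
```

```bash
python3 -m crank '[{"hand":1,"dx":0,"dy":0.4,"dz":0,"yaw":0},{"hand":1,"dx":0,"dy":0.4,"dz":0,"yaw":0}]';  python3 - <<'E'
from h import *
import pickle
s=bot.observe();print(s['position'],s['force'],s['moment'])
im,ci=snap('wrist','pics/w8.png');pickle.dump((ci),open('w8.pkl','wb'))
E
python3 ov.py w8 .5472 .0342 22 213 185 85 40 9 pics/w8o.png .110
python3 - <<'E'
import cv2,numpy as np
f=cv2.imread('pics/w8o.png')
cv2.imwrite('pics/w8p.png',np.hstack([f[:220,150:615],f[:220,915:1240]]))
E
```

```text
clock: 16.15
position: [0.5506, 0.0365, 0.1462]
tool_rot: [-1.569, -0.001, -1.037]
force: [-4.3, -1.7, 25.1]
grip_width: 0.0147
[0.55058413 0.03653199 0.1461744 ] [-4.30142522 -1.70272736 25.05691721] [-0.33697602  1.08673797 -0.04777198]
```

View pics/w8p.png

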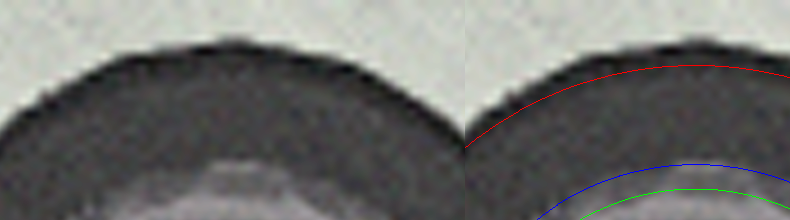

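```bash
python3 -m crank '[{"hand":1,"dx":0,"dy":-1.5,"dz":0,"yaw":0},{"hand":1,"dx":0,"dy":-2,"dz":0,"yaw":0},{"hand":1,"dx":0,"dy":-2.5,"dz":0,"yaw":0},{"hand":1,"dx":0,"dy":-2.5,"dz":0,"yaw":0}]'
```

```text
clock: 16.53
position: [0.5496, 0.0363, 0.1471]
tool_rot: [-1.571, 0.0, -1.037]
force: [2.0, -1.0, -0.9]
grip_width: 0.0147
```

```bash
python3 -m crank '[{"hand":1,"dx":0,"dy":-1,"dz":0,"yaw":0},{"hand":1,"dx":0,"dy":-2,"dz":0,"yaw":0},{"hand":1,"dx":0,"dy":-2,"dz":0,"yaw":0}]'; python3 -m crank '[{"hand":1,"dx":0,"dy":-1,"dz":0,"yaw":0},{"hand":1,"dx":0,"dy":-2,"dz":0,"yaw":0},{"hand":1,"dx":0,"dy":-3,"dz":0,"yaw":0},{"hand":1,"dx":0,"dy":-3,"dz":0,"yaw":0}]'
```

```text
clock: 16.78
position: [0.5496, 0.0364, 0.1493]
tool_rot: [-1.571, 0.0, -1.037]
force: [0.2, -2.3, -0.8]
grip_width: 0.015
clock: 17.12
position: [0.5498, 0.0366, 0.1525]
tool_rot: [-1.571, -0.0, -1.037]
force: [-0.2, -0.9, -1.3]
grip_width: 0.0146
```

```bash
python3 -m crank '[{"hand":1,"dx":0,"dy":-4,"dz":0,"yaw":0},{"hand":1,"dx":0,"dy":-12,"dz":0,"yaw":0},{"hand":1,"dx":0,"dy":-30,"dz":-10,"yaw":0},{"hand":1,"dx":0,"dy":-45,"dz":-30,"yaw":0},{"hand":1,"dx":0,"dy":-54,"dz":-35,"yaw":0},{"hand":1,"dx":0,"dy":-54,"dz":-35,"yaw":0},{"hand":1,"dx":0,"dy":-54,"dz":-35,"yaw":0}]'
python3 - <<'E'
from h import *
import pickle
s=bot.observe();print(s['position'],s['tool_rot'],s['qpos'])
im,ci=snap('wrist','pics/w9.png');pickle.dump((ci),open('w9.pkl','wb'));pickle.dump(s,open('w9s.pkl','wb'))
im,ci=snap('scene','pics/s9.png')
E
python3 - <<'E'
import cv2,numpy as np
a=cv2.imread('pics/w9.png');b=cv2.imread('pics/s9.png')[150:210,200:280]
cv2.imwrite('pics/c9.png',np.hstack([a,cv2.resize(b,(288,384),interpolation=3)]))
E
```

```text
clock: 17.7
position: [0.5202, 0.0189, 0.2069]
tool_rot: [-1.569, -0.001, -1.037]
force: [0.5, 1.0, -0.7]
grip_width: 0.0153
[0.52016648 0.01888104 0.20693326] [-1.56928607e+00 -6.43358097e-04 -1.03732612e+00] [ 0.11063262  0.40174949 -0.3393299   1.88800241  0.17011851  0.87804406
 -1.34987037]
```

View pics/c9.png

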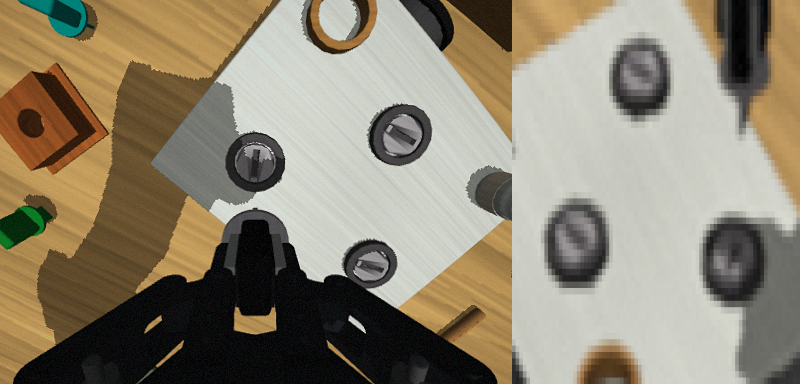

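```bash
python3 ov.py w9 .5470 .0342 30 220 125 72 70 5 pics/w9a.png .110;python3 ov.py w9 .5470 .0342 30 220 125 72 70 5 pics/w9b.png .114;  python3 - <<'E'
import cv2,numpy as np
a=cv2.imread('pics/w9a.png');b=cv2.imread('pics/w9b.png')
w=a.shape[1]//2
c=cv2.imread('pics/w9.png')[105:165,365:440];c=np.clip(cv2.resize(c,None,fx=5,fy=5,interpolation=2)*1.0,0,255).astype(np.uint8)
x=np.hstack([a,b[:,w:]]);y=np.zeros((300,x.shape[1],3),np.uint8);y[:, :375]=c
x=np.vstack([x,y]);x=x[:600];cv2.imwrite('pics/w9c.png',cv2.resize(x,None,fx=.74,fy=.74))
E
```

```text
(no output)
```

View pics/w9c.png

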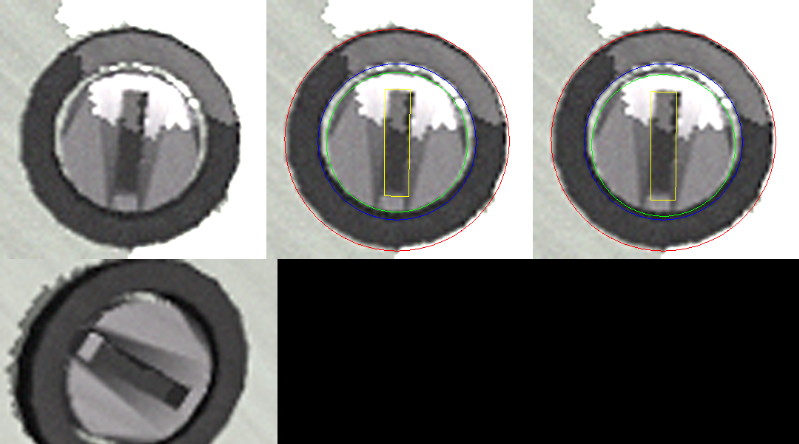

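```bash
python3 -m crank '[{"hand":1,"dx":-30,"dy":0,"dz":8,"yaw":0},{"hand":1,"dx":-60,"dy":0,"dz":16,"yaw":0},{"hand":1,"dx":-95,"dy":0,"dz":25,"yaw":0},{"hand":1,"dx":-130,"dy":0,"dz":35,"yaw":0},{"hand":1,"dx":-165,"dy":0,"dz":44,"yaw":0},{"hand":1,"dx":-200,"dy":0,"dz":53,"yaw":0},{"hand":1,"dx":-230,"dy":0,"dz":60,"yaw":0},{"hand":1,"dx":-248,"dy":0,"dz":60,"yaw":0},{"hand":1,"dx":-254,"dy":0,"dz":60,"yaw":0},{"hand":1,"dx":-254,"dy":0,"dz":60,"yaw":0},{"hand":1,"dx":-254,"dy":0,"dz":60,"yaw":0}]'
python3 - <<'E'
from h import *
import pickle
s=bot.observe();print(s['position'],s['tool_rot'],s['qpos'])
im,ci=snap('wrist','pics/w10.png');pickle.dump((ci),open('w10.pkl','wb'));pickle.dump(s,open('w10s.pkl','wb'))
E
```

```text
clock: 18.72
position: [0.4423, 0.2674, 0.2058]
tool_rot: [-1.572, -0.0, -1.037]
force: [-0.3, -0.3, -1.0]
grip_width: 0.0148
[0.44225472 0.26736829 0.20575804] [-1.57175526e+00 -2.50211307e-04 -1.03704355e+00] [-0.34388893  0.40656557 -0.40923038  1.89355438  0.20513066  0.88326191
 -1.89146422]
```

View pics/w10.png

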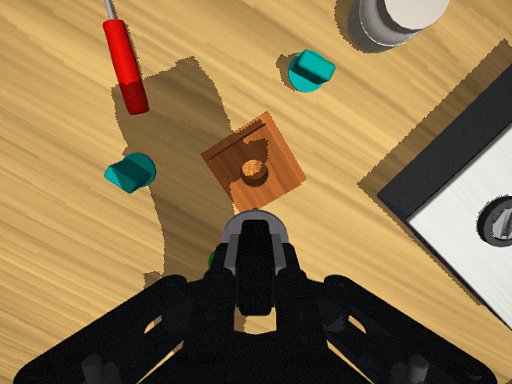

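Run:
```python
from h import *
import pickle
W=pickle.load(open('w10.pkl','rb'));im=cv2.imread('pics/w10.png')
x0,y0,k=195,105,6
a=cv2.resize(im[y0:y0+90,x0:x0+120],None,fx=k,fy=k,interpolation=2)
th=np.linspace(0,2*np.pi,80)
for cx,cy,col in((.447,.2713,(0,255,0)),(.449,.272,(255,0,0))):
    q=(proj(W,[[cx+.016*np.cos(t),cy+.016*np.sin(t),.042] for t in th])-[x0,y0]+.5)*k-.5
    cv2.polylines(a,[q.astype(np.int32)],True,col,1)
cv2.imwrite('pics/w10c.png',a)
```

```text
(no output)
```

View pics/w10c.png

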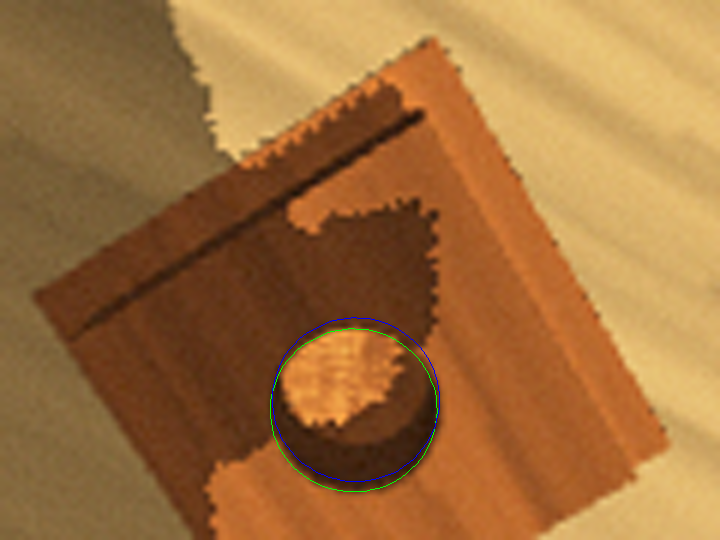

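```bash
python3 -m crank '[{"hand":1,"dx":-1,"dy":5,"dz":9.4,"yaw":0},{"hand":1,"dx":-1,"dy":30,"dz":9.4,"yaw":0},{"hand":1,"dx":-1,"dy":60,"dz":9.4,"yaw":0},{"hand":1,"dx":-1,"dy":85,"dz":9.4,"yaw":0},{"hand":1,"dx":-1,"dy":97,"dz":9.4,"yaw":0},{"hand":1,"dx":-1,"dy":100,"dz":9.4,"yaw":0},{"hand":1,"dx":-1,"dy":100,"dz":9.4,"yaw":0},{"hand":1,"dx":-1,"dy":100,"dz":9.4,"yaw":0}]'
python3 - <<'E'
from h import *
s=bot.observe();print(s['position'],s['tool_rot'],s['qpos'])
im,ci=snap('wrist','pics/w11.png')
im,ci=snap('scene','pics/s11.png')
a=cv2.imread('pics/w11.png')[120:300,150:360];b=cv2.imread('pics/s11.png')[180:260,300:390]
cv2.imwrite('pics/c11.png',np.hstack([cv2.resize(a,(420,360),interpolation=3),cv2.resize(b,(380,360),interpolation=3)]))
E
```

```text
clock: 19.43
position: [0.4504, 0.2735, 0.1068]
tool_rot: [-1.57, -0.0, -1.038]
force: [-0.1, 0.0, -1.7]
grip_width: 0.0151
[0.45036366 0.27348596 0.10684808] [-1.57001676e+00 -1.39303401e-05 -1.03776240e+00] [-0.39414787  0.56194273 -0.35614743  1.94967424  0.3000749   0.68023573
 -1.97281175]
```

View pics/c11.png

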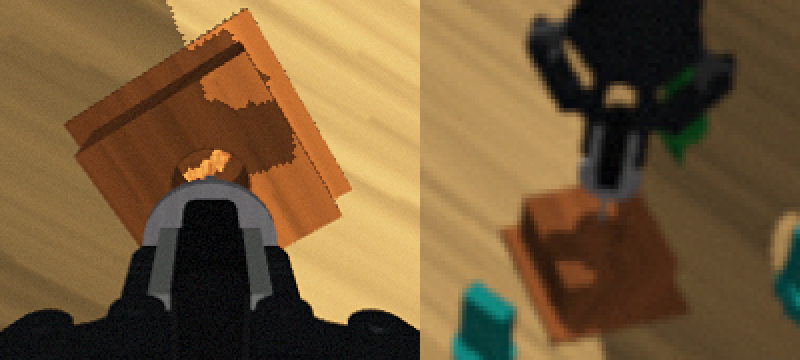

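```bash
python3 -m crank '[{"hand":1,"dx":0,"dy":10,"dz":-0.6,"yaw":0},{"hand":1,"dx":0,"dy":22,"dz":-0.6,"yaw":0},{"hand":1,"dx":0,"dy":34,"dz":-0.6,"yaw":0},{"hand":1,"dx":0,"dy":42,"dz":-0.6,"yaw":0},{"hand":1,"dx":0,"dy":47,"dz":-0.6,"yaw":0},{"hand":1,"dx":0,"dy":47,"dz":-0.6,"yaw":0}]'; python3 -m crank '[{"hand":1,"dx":0,"dy":1,"dz":0,"yaw":0},{"hand":1,"dx":0,"dy":2,"dz":0,"yaw":0},{"hand":1,"dx":0,"dy":3,"dz":0,"yaw":0},{"hand":1,"dx":0,"dy":3,"dz":0,"yaw":0}]'
```

```text
clock: 20.03
position: [0.4484, 0.273, 0.0578]
tool_rot: [-1.573, -0.0, -1.037]
force: [0.9, -0.8, -2.3]
grip_width: 0.0148
clock: 20.37
position: [0.4492, 0.2733, 0.0564]
tool_rot: [-1.57, 0.0, -1.037]
force: [0.0, -0.9, -0.8]
grip_width: 0.0148
```

```bash
python3 -m crank '[{"hand":1,"dx":0,"dy":0.5,"dz":0,"yaw":0},{"hand":1,"dx":0,"dy":1,"dz":0,"yaw":0},{"hand":1,"dx":0,"dy":1,"dz":0,"yaw":0}]'; python3 -m crank '[{"hand":1,"dx":0,"dy":0.4,"dz":0,"yaw":0},{"hand":1,"dx":0,"dy":0.8,"dz":0,"yaw":0},{"hand":1,"dx":0,"dy":0.8,"dz":0,"yaw":0}]'
```

```text
clock: 20.62
position: [0.4492, 0.2733, 0.0557]
tool_rot: [-1.57, -0.0, -1.037]
force: [-1.8, -0.2, 5.9]
grip_width: 0.0149
clock: 20.87
position: [0.4493, 0.2733, 0.0556]
tool_rot: [-1.57, -0.0, -1.037]
force: [-6.4, -4.9, 24.8]
grip_width: 0.0149
```

```bash
python3 -m crank '[{"hand":1,"dx":0,"dy":-0.8,"dz":0,"yaw":0},{"hand":1,"dx":0,"dy":-0.8,"dz":0,"yaw":0},{"hand":0.7,"dx":0,"dy":-0.8,"dz":0,"yaw":0},{"hand":0.6,"dx":0,"dy":-0.8,"dz":0,"yaw":0},{"hand":0.4,"dx":0,"dy":-0.8,"dz":0,"yaw":0},{"hand":0.2,"dx":0,"dy":-0.8,"dz":0,"yaw":0},{"hand":0,"dx":0,"dy":-0.8,"dz":0,"yaw":0},{"hand":0,"dx":0,"dy":-0.8,"dz":0,"yaw":0},{"hand":0,"dx":0,"dy":-0.8,"dz":0,"yaw":0},{"hand":0,"dx":0,"dy":-0.8,"dz":0,"yaw":0},{"hand":0,"dx":0,"dy":-0.8,"dz":0,"yaw":0}]' && python3 -m crank '[{"hand":0,"dx":0,"dy":-10,"dz":0,"yaw":0},{"hand":0,"dx":0,"dy":-40,"dz":0,"yaw":0},{"hand":0,"dx":0,"dy":-75,"dz":0,"yaw":0},{"hand":0,"dx":0,"dy":-110,"dz":0,"yaw":0},{"hand":0,"dx":0,"dy":-150,"dz":0,"yaw":0},{"hand":0,"dx":0,"dy":-170,"dz":0,"yaw":0},{"hand":0,"dx":0,"dy":-170,"dz":0,"yaw":0},{"hand":0,"dx":0,"dy":-170,"dz":0,"yaw":0}]'
python3 - <<'E'
from h import *
import pickle
s=bot.observe();print(s['position'],s['tool_rot'],s['qpos'],s['force'])
im,ci=snap('wrist','pics/w12.png');pickle.dump(ci,open('w12.pkl','wb'))
im,ci=snap('scene','pics/s12.png')
a=cv2.imread('pics/w12.png')[110:260,180:330];b=cv2.imread('pics/s12.png')[150:270,240:390]
cv2.imwrite('pics/c12.png',np.hstack([cv2.resize(a,(360,360),interpolation=3),cv2.resize(b,(440,360),interpolation=3)]))
E
```

```text
clock: 21.78
position: [0.4491, 0.2733, 0.0553]
tool_rot: [-1.571, 0.0, -1.037]
force: [-0.1, 0.0, 0.4]
grip_width: 0.0853
clock: 22.45
position: [0.4494, 0.2734, 0.227]
tool_rot: [-1.568, -0.0, -1.037]
force: [-1.4, 0.1, -1.7]
grip_width: 0.0854
[0.44942956 0.2733663  0.22696657] [-1.56813208e+00 -1.57672842e-04 -1.03721263e+00] [-0.33716783  0.39332638 -0.42041495  1.85085694  0.19645276  0.93531322
 -1.88316115] [-1.36721613  0.08139092 -1.67785663]
```

View pics/c12.png

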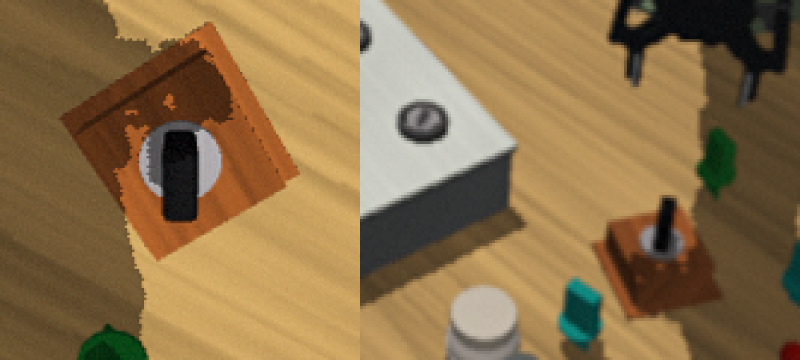

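Run:
```python
import cv2,numpy as np
a=cv2.imread('pics/s12.png')[145:215,205:285];b=cv2.imread('pics/scene0.png')[145:215,205:285]
cv2.imwrite('pics/c13.png',np.hstack([cv2.resize(i,(400,350),interpolation=2) for i in(b,a)]))
```

```text
(no output)
```

View pics/c13.png

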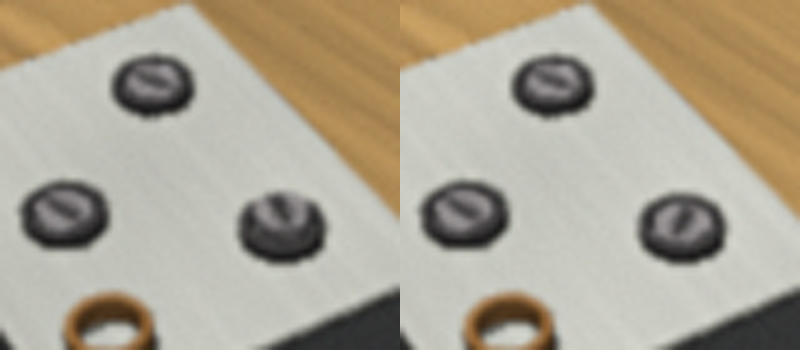

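```bash
python3 -m crank '[{"hand":0,"dx":25,"dy":10,"dz":0,"yaw":0},{"hand":0,"dx":60,"dy":25,"dz":0,"yaw":0},{"hand":0,"dx":85,"dy":40,"dz":0,"yaw":0},{"hand":0,"dx":100,"dy":50,"dz":0,"yaw":0},{"hand":0,"dx":100,"dy":50,"dz":0,"yaw":0},{"hand":0,"dx":100,"dy":50,"dz":0,"yaw":0},{"hand":0,"dx":100,"dy":50,"dz":0,"yaw":0}]'
python3 - <<'E'
from h import *
import pickle
im,ci=snap('wrist','pics/w13.png');pickle.dump(ci,open('w13.pkl','wb'))
print(proj(ci,[[.547,.0342,.11]]))
E
```

```text
clock: 23.13
position: [0.4994, 0.1883, 0.1752]
tool_rot: [-1.571, 0.001, -1.036]
force: [0.1, 0.2, 0.1]
grip_width: 0.0859
[[433.60328859 248.04125098]]
```

View pics/w13.png

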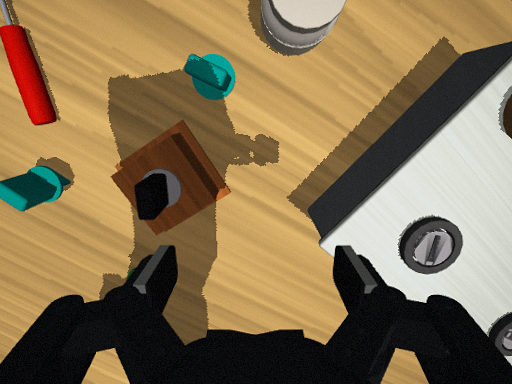

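```bash
python3 ov.py w13 .5468 .0342 27 392 208 80 72 5 pics/a.png .110;python3 ov.py w13 .5468 .0342 27 392 208 80 72 5 pics/b.png .113
python3 - <<'E'
import cv2,numpy as np
a=cv2.imread('pics/a.png');b=cv2.imread('pics/b.png');x=np.hstack([a,b[:,400:]])
cv2.imwrite('pics/w13c.png',cv2.resize(x[:, 0:],(800,240),interpolation=3))
cv2.imwrite('pics/w13d.png',np.hstack([a[:,400:],b[:,400:]]))
E
```

```text
(no output)
```

View pics/w13d.png

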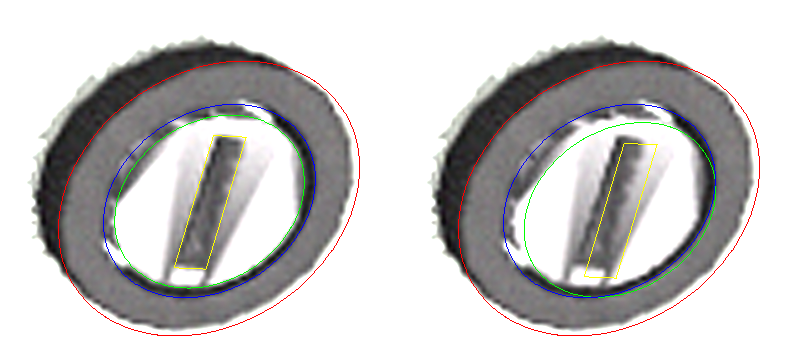

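View pics/w13c.png

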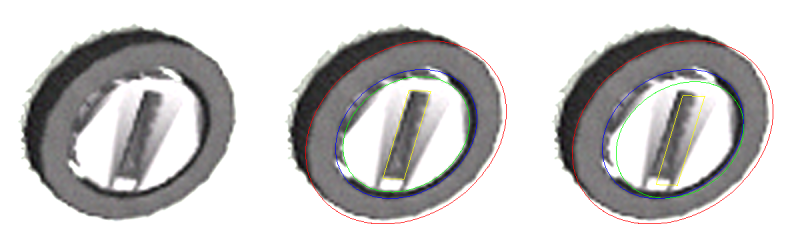

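```bash
python3 -c "
from workcell import bot
s=bot.observe();print(s['clock'],s['force'],abs(s['qd']).max());print(bot.job_done())"
```

```text
23.1833 [0.3180249  0.25358298 0.27193577] 0.008615615703222631
the job is handed in; nothing more can be done
None
```

The raised stud is home and the key is back upright in its wooden stand. I handed the job in at 23.2 s of the 61 s allowed, and no verdict was reported.

- **Pressing and turning:** I pressed the stud onto its catch, where the force reading peaked at 14.6 N. I then turned it about 40 degrees clockwise, until the catch's push faded.
- **Pushing home:** On the way down it stuck about 7.5 mm in, at 14.5 N. Easing the twist back about 4.6 degrees freed it, and it slid on to a solid stop. The highest force reading was 25 N, well under the 60 N limit. The key came out with no drag on the stud.
- **Stud check:** In the last close-up the head's outline fits the bezel's top height (110 mm) and clearly does not fit 3 mm higher. In the scene picture it looks like the other two studs.
- **Key check:** The flange sits on the stand's top, roughly centred and upright by eye. The gripper is open and clear of everything.
- **Disagreements:** The wrist camera read heights about 2 to 4 mm low throughout. The key also sat about 2 mm differently in the grip than I had estimated before grasping it. I corrected the sideways offset from the images and took heights from contact.
- **Not checked:** I did not measure the bystanders again. I touched none of them, and those in the later pictures looked unmoved.

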